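# Set out the bench for oiling a movement

## Robot

A 6-joint arm with a two-finger parallel gripper is mounted at the origin on a cart in front of the work surface, level with it; the furniture and walls round the work are solid. World frame = base frame: x ahead of the robot, y to its left, z up, the work surface at z = 0. Lengths are in mm, angles in rad, forces in N, time in s.
With the tool pointing down it reaches from about 300 to 775 mm from the base axis. Payload 14.6 kg.
Tool frame: the origin (TCP) lies midway between the tips of the shut fingers; the grasp point (between the pads) lies 19 mm behind it; z points along the fingers, y is the line along which they close (so a half turn about z gives the same grasp; the last joint's range is limited). The gripper opens to 94 mm and grips with 3 to 60 N. Pads are 16 mm wide; open, the fingers measure 119 mm over their backs; the gripper's body (75 mm by 177 mm) begins 78 mm behind the grasp point.
Start: joints at [-1.299, 0.3, 1.521, -0, 1.321, -0.067], TCP at [182.788, -518.727, 205.446] pointing down, gripper open.
Joint ranges: [-3.03, 3.03], [-0.79, 2.21], [0.23, 2.52], [-1.04, 4.18], [0, 3.07], [-2.55, 2.55]. Speed limits (rad/s): [2.22, 2.22, 2.57, 3.14, 3.14, 3.14].

## Interface

Orientations are given as [roll, pitch, yaw] about the fixed x, y, z axes, in that order (R = Rz(yaw) Ry(pitch) Rx(roll)).
In Python, from cell import * gives the robot as it stands. The module is installed in compiled form; this text tells all that it offers.
- The arm moves only by the tool servo_tool, never from a script. Its argument "motion" is a list of rows, each an object of numbers: "wx", "wy", "wz": the turn, a rotation vector about the tool's x, y, z in units of 2 rad (1.0 is 2 rad); "dx", "dy", "dz": the shift along the tool's x, y, z in units of 10 cm (1.0 is 10 cm); "fingers": the closure, from -1 (fully open) to 1 (shut). In form: [{"wx": .., "wy": .., "wz": .., "dx": .., "dy": .., "dz": .., "fingers": ..}, ...]. A call has 1 to 10 rows; each row is the pose to reach, as a shift and turn from the pose commanded when the call began, along the tool's axes at that moment; what a row does not reach only later rows make up. A row lasts 1/10 s, in which the tool goes at most 50 mm and 8.59 degrees, less where a joint would pass 70% of its speed; a pose out of reach is approached as far as the arm can. A call with a number of a shift or a turn outside -1 to 1 is refused whole. A call with a gripper value outside its range is refused whole. The fingers move at their own pace and stop on an object; "newtons" is the grip in N (left out, the last holds). Time passes only in rows, so rows that repeat a pose let the fingers close. It gives the time, the measured TCP pose, the force, the opening and the grip force at its end, in the units of the state.
- read_state(): the state, without advancing time (a new reading comes with each control period).
- camera(name): name is "scene" or "side" or "wrist"; returns a dict with "image" (400x640x3 uint8, red, green, blue), "fx", "fy", "cx", "cy" (pixels), "R" (3x3) and "t" (3): a world point X has camera coordinates R X + t. Camera axes: x right, y down, z forward; pixel columns grow to the right and rows downward; lengths in mm; the calibration is good to about 2 mm. The wrist camera is an equidistant fisheye: a pixel r from the principal point sees the ray r / f radians off the axis. A picture is of the moment at which its call begins. There is no depth.
- sign_off(): hands the job in; it is judged then, once.
Trained networks look in a picture, given as the dict that the camera call returned (one of the last four; its "shot" number tells which), for a name from the list of things; names that differ only in an ending like _2 or _b are one class to them, and where a whole thing is asked for, a point or a joint stands for the part that bears it (a point fixed in the world has none). Each returns a list of dicts, best first, with "conf" (0 to 1); they miss things now and then, are a little off and sometimes report something else, mostly with a low value. They report only what shows in the picture. A call takes as long as a camera call. They do not tell look-alikes from the thing itself.
- spot_in(query, picture): "location" ([column, row] in pixels, amid what is visible of it).
- trace(query, picture): "pixels" (400x640 bool, what is visible of it) and "location" ([column, row] in pixels, amid what is visible of it).
The state is a dict: "clock": time; "joints": joint angles; "qd": joint speeds; "effort": joint torques, N m; "eef_pos": TCP position; "eef_rot": TCP orientation; "wrist_force": force on the tool from outside, world axes, zero at the start; "moment": the same for the moment, N m; "finger_gap": finger opening in mm; "finger_force": force on a finger pad.
Only numpy, scipy, OpenCV 4.12 (cv2) and the standard library are available. Lean on these libraries where they do the work, as an engineer would, in place of code of your own. Each camera call takes 0.05 s, during which the arm holds its last target. There are 200 camera calls.

## Task

Set out the bench for oiling: first stand the small black carton on the wooden board midway between the movement holder and the screw dish, then put the black oil cup centred on top of the carton so that it stands at working height. Stand the brown oil bottle on the bench straight behind the carton (the side of the board away from the robot), and the eye loupe, wide rim down, on the bench straight in front of the movement holder (the robot's side), each 8 cm centre to centre, square to the length of the board. Leave the white pot and the gold carton where they are.

Things in the scene. Friction and masses are not known exactly. Their poses are not given: they have to be found in the camera images.
- board: Fixed wooden board, 80 (x) x 300 (y) x 6 mm high, a brass strip at each end, turned up to 0.2 rad. Origin: centre of its underside, on the work surface. Its x axis points behind (away from the robot), y along its length. The movement holder and the screw dish are fixed on it, 115 mm to either side of its middle, in either order; the middle is free.
- holder: Movement holder: black two-jaw clamp on steel guide rods, 26 mm (x) by 66 mm (y) by 28 mm high, fixed on the board near one end, square to it. Origin: centre of its underside, on the board's top; its x axis points away from the robot, square to the board's length.
- dish: Shallow round steel dish with small screws in it, 56 mm across, 10 mm high, fixed on the board near the other end. Origin: centre of its underside.
- black_carton: Small plain black carton, 50 mm (x) by 34 mm (y) by 18 mm high, loose; any turn is allowed at the end. Origin: centre of its underside.
- cup: Squat round black oil cup with a reddish bowl, 28 mm across, 13 mm high, loose. Origin: centre of its underside.
- bottle: Small round brown oil bottle with a black cap, 22 mm across, 52 mm high (its straight body is about 40 mm, the narrower cap above), standing loose. Its place behind the board is on a thin grey mat, whose top is at z = 0.004. Origin: centre of its underside.
- loupe: Black eye loupe standing on its wide rim, 36 mm across at the foot and narrower towards the top, 30 mm high, loose. Its place in front of the board is on bare wood at z = 0. Origin: centre of its underside.
- pot: White round lidded pot, 40 mm across, 21 mm high, loose; not to be moved. Origin: centre of its underside.
- gold_box: Little gold carton, 19 by 34 by 21 mm high, loose; not to be moved. Origin: centre of its underside.
Things that resemble listed ones, but are neither listed nor needed, are in the scene too. What is shaped like the loupe but green is not meant. Leave any turquoise look-alike of the black_carton alone.

How it is judged (in metres and radians):
On the way, in this order (a step that is already met when the one before it is completed fails the run):
1. the black carton stands midway on the board, let go (horizontal distance between black_carton and board below 0.012 m and z of black_carton in the frame of board below 0.01 m and angle between black_carton's own z axis and vertical below 0.1 rad and contact force between black_carton and the fingers below 0.2 N), for 0.2 s.
2. the oil cup stands on the carton, let go (horizontal distance between black_carton and board below 0.012 m and z of black_carton in the frame of board below 0.01 m and angle between each of black_carton, cup's own z axis and vertical below 0.1 rad and horizontal distance between cup and black_carton below 0.01 m and z of cup in the frame of board between 0.02 and 0.028 m and contact force between cup and the fingers below 0.2 N), for 0.2 s.
At the end, for the whole second after the job is handed in: Carton flat on the board within 12 mm of its middle; cup on it within 10 mm of centre; bottle upright 65-95 mm behind the carton, within 15 mm of the board's cross centre line; loupe on its rim 65-95 mm in front of the holder, within 15 mm sideways; all let go and at rest (all of step 2 and horizontal distance between bottle and black_carton between 0.065 and 0.095 m and y of bottle in the frame of board between -0.015 and 0.015 m and x of bottle in the frame of board above 0.05 m and height (world z) of bottle below 0.008 m and angle between each of bottle, loupe's own z axis and vertical below 0.1 rad and x of loupe in the frame of holder between -0.095 and -0.065 m and y of loupe in the frame of holder between -0.015 and 0.015 m and height (world z) of loupe below 0.006 m and contact force between each of black_carton, bottle, loupe and the fingers below 0.2 N and linear speed of each of black_carton, cup, bottle, loupe below 0.02 m/s); the robot touches nothing.
It fails at once if the white pot is moved by more than 15 mm (distance of pot from where it was at the start of the episode above 0.015 m).
It fails at once if the gold carton is moved by more than 15 mm (distance of gold_box from where it was at the start of the episode above 0.015 m).
It also fails if it takes over 88 s, if anything falls off the work surface, if the arm or the gripper's body presses on something with over 40 N, if the wrist force passes 120 N, or if a joint passes its speed limit or range.

## Working session

There is one attempt and no reset: what is moved stays moved. The work goes in short steps, Python scripts to look and compute and a tool call to move; the robot and the scene stay as the last step left them, time stands still between calls to the robot, and variables do not carry over. Pictures are saved under pics/ and viewed, at most 14 in all, crops included, and the job is handed in when it is done.

Besides the shell and the picture viewer there is one more tool, called after "Emit:" as name(argument=value, ...) on one line, values as JSON. servo_tool: Moves the arm, as the interface text tells. Its arguments: {"type":"object","properties":{"motion":{"type":"array","items":{"type":"object","properties":{"wx":{"type":"number"},"wy":{"type":"number"},"wz":{"type":"number"},"dx":{"type":"number"},"dy":{"type":"number"},"dz":{"type":"number"},"fingers":{"type":"number"}}}},"newtons":{"type":"number"}},"required":["motion"]}

```bash
mkdir -p pics; python3 - <<'E'
from cell import *
import cv2,numpy as np
s=read_state();print({k:np.round(v,3).tolist() for k,v in s.items()})
for n in("scene","side"):
    c=camera(n);cv2.imwrite(f"pics/{n}0.png",c["image"][:,:,::-1])
    print(n,c["fx"],c["cx"],c["cy"],np.round(c["R"],3).tolist(),np.round(c["t"],1).tolist())
    for q in "board holder dish black_carton cup bottle loupe pot gold_box".split():
        print(q,[(np.round(d["location"]).tolist(),round(d["conf"],2)) for d in spot_in(q,c)])
E
```

```text
{'clock': 0.0, 'joints': [-1.299, 0.3, 1.522, 0.0, 1.321, -0.067], 'qd': [0.001, -0.001, 0.001, 0.0, 0.001, -0.0], 'effort': [-0.001, -53.18, -35.274, 0.071, 0.024, -0.0], 'eef_pos': [182.697, -518.473, 204.869], 'eef_rot': [-3.14, -0.0, 0.339], 'wrist_force': [0.385, 0.014, 0.475], 'moment': [-0.047, -0.049, 0.026], 'finger_force': 0.0, 'finger_gap': 94.058}
scene 474.25827658410736 325.0879566655666 201.94278004665892 [[-0.51, -0.86, -0.022], [-0.485, 0.308, -0.818], [0.71, -0.407, -0.574]] [263.1, 324.0, 905.0]
board []
holder [([298.0, 225.0], 0.68)]
dish []
black_carton [([198.0, 217.0], 0.69), ([226.0, 271.0], 0.59)]
cup []
bottle [([270.0, 250.0], 0.72), ([327.0, 220.0], 0.72)]
loupe [([349.0, 178.0], 0.65)]
pot [([283.0, 208.0], 0.64)]
gold_box [([227.0, 268.0], 0.51), ([352.0, 230.0], 0.5), ([300.0, 224.0], 0.28)]
side 505.296424148222 324.5467826898658 193.81891835913768 [[0.846, -0.532, -0.024], [-0.324, -0.479, -0.816], [0.423, 0.698, -0.578]] [-531.5, 205.3, 1270.4]
board [([309.0, 212.0], 0.75)]
holder [([298.0, 188.0], 0.57)]
dish [([332.0, 230.0], 0.62)]
black_carton [([331.0, 227.0], 0.67)]
cup []
bottle []
loupe [([381.0, 216.0], 0.57), ([304.0, 246.0], 0.55), ([336.0, 264.0], 0.49)]
pot [([314.0, 178.0], 0.57), ([296.0, 187.0], 0.29)]
gold_box []
```

```bash
python3 - <<'E'
import cv2
for n,(x,y) in(("scene",(140,130)),("side",(200,120))):
    i=cv2.imread(f"pics/{n}0.png");cv2.imwrite(f"pics/{n}0c.png",cv2.resize(i[y:y+180,x:x+240],None,fx=3.33,fy=3.33,interpolation=cv2.INTER_CUBIC))
E
```

```text
(no output)
```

View pics/scene0c.png

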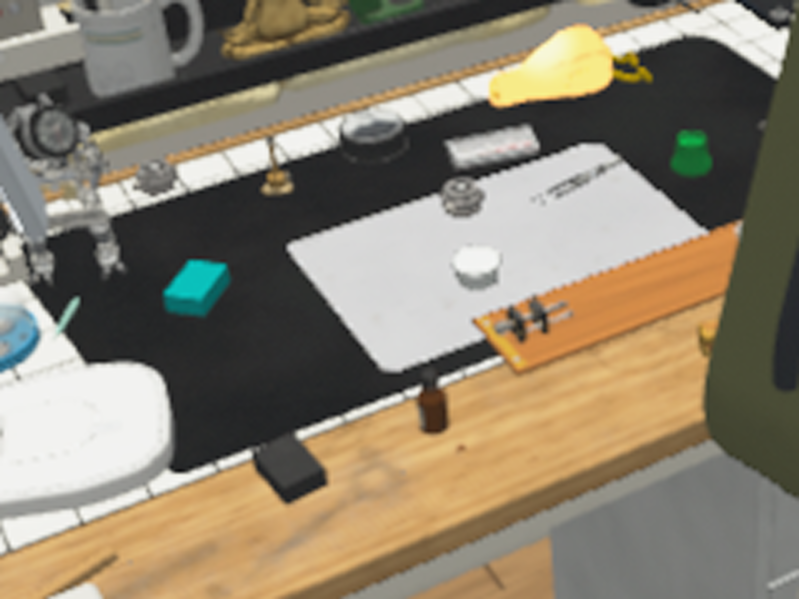

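View pics/side0c.png

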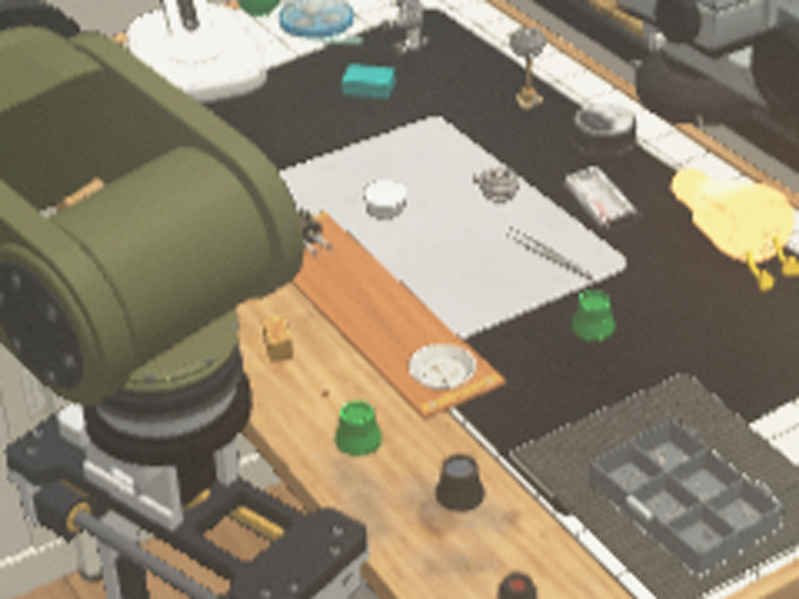

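The scene view shows the black carton at (227,270), the bottle at (270,251), the holder at (300,225), the pot at (283,209) and the gold box at (352,230). The turquoise look-alike is at (199,216). The side view shows the dish at (333,230), the black loupe at (338,265), green loupes at (307,248) and (378,214), and the cup at (355,296), partly cut off in my crop.

```bash
cat > h.py <<'E'
from cell import *
import numpy as np, cv2
from scipy.spatial.transform import Rotation as Ro
def ray(c,p):
    R=np.array(c["R"]);t=np.array(c["t"]);u=(p[0]-c["cx"])/c["fx"];v=(p[1]-c["cy"])/c["fy"]
    if c.get("name")=="wrist":
        r=np.hypot(u,v);k=np.sin(r)/max(r,1e-9);d=np.array([u*k,v*k,np.cos(r)])
    else: d=np.array([u,v,1.])
    return -R.T@t,R.T@d
def at(c,p,z):
    o,d=ray(c,p);return o+d*(z-o[2])/d[2]
def tri(l):
    A=np.zeros((3,3));b=np.zeros(3)
    for o,d in l:
        d=d/np.linalg.norm(d);P=np.eye(3)-np.outer(d,d);A+=P;b+=P@o
    X=np.linalg.solve(A,b);return X,[round(float(np.linalg.norm((np.eye(3)-np.outer(d,d)/(d@d))@(X-o))),1) for o,d in l]
def cam(n):
    c=camera(n);c["name"]=n;return c
def goto(xyz,yaw=None):
    "units for a move: shift in tool axes (10cm), wz (2rad) ; tool kept pointing down"
    s=read_state();R=Ro.from_euler("xyz",s["eef_rot"])
    d=R.inv().apply(np.array(xyz)-s["eef_pos"])/100
    y=s["eef_rot"][2] if yaw is None else yaw
    w=(R.inv()*Ro.from_euler("xyz",[np.pi,0,y])).as_rotvec()
    return np.round(d,3).tolist(),np.round(w/2,3).tolist()
E
python3 - <<'E'
from h import *
c=cam("scene")
for n,p,z in[("carton",(227,270),9),("bottle",(270,251),26),("holder",(300,225),20),("pot",(283,209),11),("gold",(352,230),10),("boardend1",(285,226.5),6),("boardend2",(296,240),6),("turq",(199,216),9)]: print(n,at(c,p,z).round())
c=cam("side")
for n,p,z in[("dish",(333,230),11),("loupe",(338,265),15),("cup",(355,296),7),("green",(307,248),15),("green2",(378,214),15),("gold",(283,222),10),("pot",(316,179.5),11),("be1",(351,233.5),6),("be2",(328.5,244.5),6)]: print(n,at(c,p,z).round())
print(goto([420,-100,350],0.339))
E
```

```text
carton [497. 284.   9.]
bottle [486. 174.  26.]
holder [546.  59.  20.]
pot [646.  60.  11.]
gold [465. -53.  10.]
boardend1 [578.  88.   6.]
boardend2 [512.  90.   6.]
turq [745. 271.   9.]
dish [ 550. -168.   11.]
loupe [ 483. -295.   15.]
cup [ 463. -397.    7.]
green [ 451. -197.   15.]
green2 [ 691. -184.   15.]
gold [453. -60.  10.]
pot [641.  70.  11.]
be1 [ 585. -203.    6.]
be2 [ 510. -207.    6.]
([3.629, -3.161, -1.445], [0.0, -0.0, -0.0])
```

Emit:
servo_tool(motion=[{"dx": 0.9,"dy": -0.8,"dz": -0.36,"fingers": -1},{"dx": 0.9,"dy": -0.8,"dz": -0.36,"fingers": -1},{"dx": 0.9,"dy": -0.8,"dz": -0.36,"fingers": -1}])

```text
schema error: expected keys wx, wy, wz, dx, dy, dz, fingers
```

Emit:
servo_tool(motion=[{"dx": 0.9,"dy": -0.8,"dz": -0.36},{"dx": 0.9,"dy": -0.8,"dz": -0.36},{"dx": 0.9,"dy": -0.8,"dz": -0.36}])

```text
schema error: expected keys wx, wy, wz, dx, dy, dz, fingers
```

Emit:
servo_tool(motion=[{"dx": 0.9,"dy": -0.8,"dz": -0.36},{"dx": 0.9,"dy": -0.8,"dz": -0.36},{"dx": 0.9,"dy": -0.8,"dz": -0.36}])

```text
schema error: expected keys wx, wy, wz, dx, dy, dz, fingers
```

Emit:
servo_tool(motion=[{"dx": 0.9,"dy": -0.8,"dz": -0.36},{"dx": 0.9,"dy": -0.8,"dz": -0.36},{"dx": 0.9,"dy": -0.8,"dz": -0.36},{"dx": 0.9,"dy": -0.8,"dz": -0.36}])

```text
schema error: expected keys wx, wy, wz, dx, dy, dz, fingers
```

All keys are needed in every row.

Emit:
servo_tool(motion=[{"wx": 0,"wy": 0,"wz": 0,"dx": 0.9,"dy": -0.8,"dz": -0.36,"fingers": -1},{"wx": 0,"wy": 0,"wz": 0,"dx": 0.9,"dy": -0.8,"dz": -0.36,"fingers": -1},{"wx": 0,"wy": 0,"wz": 0,"dx": 0.9,"dy": -0.8,"dz": -0.36,"fingers": -1}])

```text
clock: 1.4
eef_pos: [242.2, -411.3, 242.6]
eef_rot: [3.14, -0.0, 0.34]
wrist_force: [1.0, 0.6, -0.1]
finger_gap: 93.9
finger_force: 0.0
```

Emit:
servo_tool(motion=[{"wx": 0,"wy": 0,"wz": 0,"dx": 0.9,"dy": -0.8,"dz": -0.36,"fingers": -1},{"wx": 0,"wy": 0,"wz": 0,"dx": 0.9,"dy": -0.8,"dz": -0.36,"fingers": -1},{"wx": 0,"wy": 0,"wz": 0,"dx": 0.9,"dy": -0.8,"dz": -0.36,"fingers": -1}])

```text
clock: 1.7
eef_pos: [300.5, -305.7, 278.9]
eef_rot: [3.14, -0.001, 0.34]
wrist_force: [-0.1, -0.5, -0.6]
finger_gap: 93.9
finger_force: 0.0
```

Emit:
servo_tool(motion=[{"wx": 0,"wy": 0,"wz": 0,"dx": 0.9,"dy": -0.8,"dz": -0.36,"fingers": -1},{"wx": 0,"wy": 0,"wz": 0,"dx": 0.9,"dy": -0.8,"dz": -0.36,"fingers": -1},{"wx": 0,"wy": 0,"wz": 0,"dx": 0.9,"dy": -0.8,"dz": -0.36,"fingers": -1}])

```text
clock: 2.0
eef_pos: [358.7, -200.2, 314.9]
eef_rot: [3.14, -0.001, 0.34]
wrist_force: [0.4, -0.4, -0.3]
finger_gap: 94.0
finger_force: 0.0
```

Emit:
servo_tool(motion=[{"wx": 0,"wy": 0,"wz": 0,"dx": 0.9,"dy": -0.8,"dz": -0.36,"fingers": -1},{"wx": 0,"wy": 0,"wz": 0,"dx": 0.9,"dy": -0.8,"dz": -0.36,"fingers": -1},{"wx": 0,"wy": 0,"wz": 0,"dx": 0.9,"dy": -0.8,"dz": -0.36,"fingers": -1},{"wx": 0,"wy": 0,"wz": 0,"dx": 0.9,"dy": -0.8,"dz": -0.36,"fingers": -1}])

```text
clock: 2.4
eef_pos: [417.1, -95.1, 350.3]
eef_rot: [3.141, -0.001, 0.342]
wrist_force: [0.5, -0.5, -0.7]
finger_gap: 93.9
finger_force: 0.0
```

```bash
cat > look.py <<'E'
from h import *
import sys
def look(n,tag,names,mask=False,sv=True):
    c=cam(n)
    if sv: cv2.imwrite(f"pics/{tag}.png",c["image"][:,:,::-1])
    np.save(f"pics/{tag}.npy",{k:v for k,v in c.items()},allow_pickle=True)
    for q in names:
        for d in spot_in(q,c):
            if d["conf"]>.3: print(n,q,np.round(d["location"]).tolist(),round(d["conf"],2),at(c,d["location"],10)[:2].round().tolist())
    return c
if __name__=="__main__":
    s=read_state();print(s["clock"],np.round(s["eef_pos"],1),np.round(s["eef_rot"],3),s["wrist_force"])
    for n in sys.argv[2].split(","): look(n,n+sys.argv[1],sys.argv[3].split(","))
E
python3 look.py 1 wrist,scene,side holder,dish,black_carton,cup,bottle,loupe,pot,gold_box
```

```text
2.4 [417.1 -95.1 350.3] [ 3.141e+00 -1.000e-03  3.420e-01] [ 0.4602772  -0.46034287 -0.71895221]
wrist holder [255.0, 59.0] 0.52 [549.0, 70.0]
wrist dish [392.0, 104.0] 0.58 [552.0, -171.0]
wrist black_carton [144.0, 62.0] 0.74 [496.0, 281.0]
wrist cup [480.0, 196.0] 0.46 [464.0, -397.0]
wrist bottle [191.0, 74.0] 0.66 [494.0, 174.0]
wrist loupe [385.0, 161.0] 0.91 [457.0, -195.0]
wrist loupe [440.0, 163.0] 0.73 [491.0, -292.0]
wrist loupe [426.0, 34.0] 0.61 [695.0, -186.0]
wrist loupe [390.0, 104.0] 0.6 [551.0, -168.0]
wrist pot [277.0, 12.0] 0.92 [640.0, 64.0]
wrist gold_box [310.0, 135.0] 0.6 [456.0, -61.0]
scene black_carton [197.0, 214.0] 0.69 [756.0, 274.0]
scene black_carton [227.0, 269.0] 0.61 [499.0, 284.0]
scene black_carton [296.0, 225.0] 0.35 [564.0, 61.0]
scene bottle [268.0, 249.0] 0.61 [513.0, 167.0]
scene pot [281.0, 209.0] 0.62 [651.0, 62.0]
side holder [294.0, 186.0] 0.62 [568.0, 80.0]
side dish [330.0, 229.0] 0.57 [547.0, -158.0]
side black_carton [314.0, 143.0] 0.47 [755.0, 272.0]
side black_carton [244.0, 163.0] 0.46 [495.0, 291.0]
side cup [355.0, 298.0] 0.65 [458.0, -403.0]
side bottle [260.0, 175.0] 0.39 [508.0, 193.0]
side loupe [307.0, 249.0] 0.73 [451.0, -196.0]
side loupe [337.0, 265.0] 0.62 [484.0, -287.0]
side loupe [380.0, 214.0] 0.61 [700.0, -183.0]
side gold_box [281.0, 221.0] 0.45 [452.0, -52.0]
```

View pics/wrist1.png

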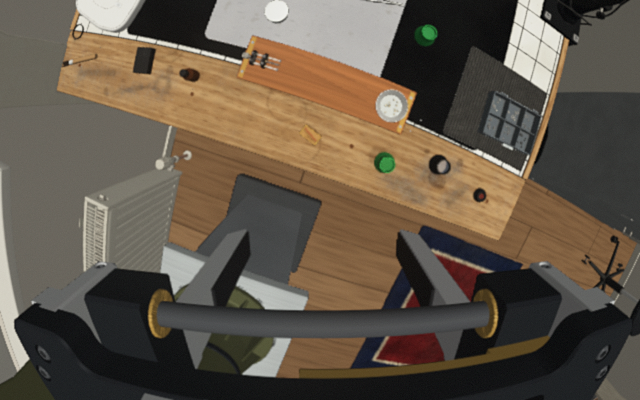

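The wrist view shows everything: black carton (144,62), bottle (190,74), pot (277,12), holder (260,60), gold carton (310,135), dish (392,104), black loupe (440,164), cup (480,195). The green loupes are at (385,162) and (427,35).

There are two carton candidates: (144,62) wrist / (227,270) scene is black, and (199,216) scene is turquoise. The black one fits. I'll fit the board and move over the carton, then take the confirming crop close up.

```bash
python3 - <<'E'
from h import *
for n in("wrist1","side1"):
    c=np.load(f"pics/{n}.npy",allow_pickle=True).item()
    hsv=cv2.cvtColor(c["image"],cv2.COLOR_RGB2HSV)
    m=((hsv[...,0]<13)&(hsv[...,1]>120)&(hsv[...,2]>120)).astype(np.uint8)
    m=cv2.morphologyEx(m,cv2.MORPH_OPEN,np.ones((3,3)))
    k,l,st,ce=cv2.connectedComponentsWithStats(m)
    for i in np.argsort(-st[1:,4])[:3]+1:
        ys,xs=np.where(l==i);P=np.array([at(c,(x,y),6)[:2] for x,y in zip(xs,ys)],np.float32)
        print(n,st[i].tolist(),[np.round(v,1) for v in cv2.minAreaRect(P)])
    if n=="wrist1":
        print([np.round(at(c,(144,62),18),0)])
print(goto([450,250,250]))
E
```

```text
wrist1 [307, 71, 3, 3, 9] [array([554.8, -21.7]), array([3.5, 3.3]), np.float64(19.7)]
[array([495., 276.,  18.])]
side1 [596, 98, 10, 5, 39] [array([1878.8,  -73.9]), array([37.3, 34.8]), np.float64(54.8)]
([1.475, -3.162, 0.994], [-0.0, 0.0, -0.0])
```

Emit:
servo_tool(motion=[{"wx": 0,"wy": 0,"wz": 0,"dx": 0.37,"dy": -0.8,"dz": 0.25,"fingers": -1},{"wx": 0,"wy": 0,"wz": 0,"dx": 0.37,"dy": -0.8,"dz": 0.25,"fingers": -1}])

```text
clock: 3.95
eef_pos: [424.2, -8.7, 324.0]
eef_rot: [-3.142, -0.0, 0.336]
wrist_force: [0.3, -0.1, 0.3]
finger_gap: 93.9
finger_force: 0.0
```

Emit:
servo_tool(motion=[{"wx": 0,"wy": 0,"wz": 0,"dx": 0.37,"dy": -0.8,"dz": 0.25,"fingers": -1},{"wx": 0,"wy": 0,"wz": 0,"dx": 0.37,"dy": -0.8,"dz": 0.25,"fingers": -1}])

```text
clock: 4.15
eef_pos: [432.3, 80.2, 298.9]
eef_rot: [-3.142, -0.0, 0.339]
wrist_force: [0.7, -0.5, 0.2]
finger_gap: 94.0
finger_force: 0.0
```

```bash
python3 look.py 2 wrist holder,dish,black_carton,bottle,pot,gold_box
python3 - <<'E'
from h import *
c=np.load("pics/wrist2.npy",allow_pickle=True).item();hsv=cv2.cvtColor(c["image"],cv2.COLOR_RGB2HSV)
for n in("wrist1","wrist2"):
    c=np.load(f"pics/{n}.npy",allow_pickle=True).item();hsv=cv2.cvtColor(c["image"],cv2.COLOR_RGB2HSV)
    if n=="wrist1":
        print([hsv[y,x].tolist() for x,y in((330,85),(300,75),(350,105))],"table",[hsv[y,x].tolist() for x,y in((220,80),(340,130))])
E
```

```text
4.15 [432.3  80.2 298.9] [-3.142 -0.     0.339] [ 0.69462864 -0.50097078  0.19412163]
wrist holder [358.0, 95.0] 0.53 [555.0, 66.0]
wrist dish [489.0, 153.0] 0.59 [555.0, -174.0]
wrist black_carton [214.0, 88.0] 0.55 [497.0, 281.0]
wrist bottle [277.0, 111.0] 0.76 [492.0, 172.0]
wrist pot [379.0, 46.0] 0.86 [640.0, 62.0]
wrist pot [523.0, 210.0] 0.51 [489.0, -294.0]
wrist gold_box [411.0, 186.0] 0.85 [454.0, -63.0]
[[13, 157, 162], [13, 159, 168], [13, 158, 177]] table [[16, 121, 166], [16, 128, 181]]
```

Emit:
servo_tool(motion=[{"wx": 0,"wy": 0,"wz": 0,"dx": 0.37,"dy": -0.8,"dz": 0.25,"fingers": -1},{"wx": 0,"wy": 0,"wz": 0,"dx": 0.37,"dy": -0.8,"dz": 0.25,"fingers": -1}])

```text
clock: 4.7
eef_pos: [441.5, 165.8, 274.7]
eef_rot: [3.142, -0.002, 0.335]
wrist_force: [0.5, -0.6, -0.1]
finger_gap: 93.8
finger_force: 0.0
```

Emit:
servo_tool(motion=[{"wx": 0,"wy": 0,"wz": 0,"dx": 0.37,"dy": -0.8,"dz": 0.25,"fingers": -1},{"wx": 0,"wy": 0,"wz": 0,"dx": 0.37,"dy": -0.8,"dz": 0.25,"fingers": -1},{"wx": 0,"wy": 0,"wz": 0,"dx": 0.37,"dy": -0.8,"dz": 0.25,"fingers": -1}])

```text
clock: 5.0
eef_pos: [449.0, 255.8, 247.7]
eef_rot: [-3.141, 0.002, 0.341]
wrist_force: [0.6, -1.1, -0.6]
finger_gap: 94.2
finger_force: 0.0
```

```bash
python3 look.py 3 wrist black_carton,bottle
python3 - <<'E'
from h import *
i=cv2.imread("pics/wrist2.png");j=cv2.imread("pics/wrist3.png")
cv2.imwrite("pics/w23.png",np.vstack([i[:240],j[:300]]))
E
```

```text
5.0 [449.  255.8 247.7] [-3.141e+00  2.000e-03  3.410e-01] [ 0.55692912 -1.06453815 -0.60978077]
wrist black_carton [315.0, 134.0] 0.64 [497.0, 282.0]
wrist bottle [392.0, 163.0] 0.52 [496.0, 169.0]
```

View pics/w23.png

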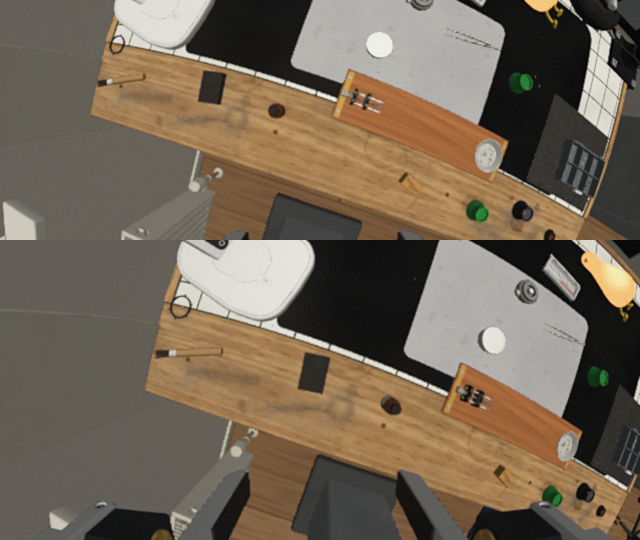

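Upper half (wrist2): black carton (212,88), bottle (277,110), holder (365,98), dish (488,155), gold carton (411,184). Lower half (wrist3): carton (314,133), bottle (391,165), holder (473,155). The black, matt carton is the one meant.

```bash
python3 - <<'E'
from h import *
L=lambda n:np.load(f"pics/{n}.npy",allow_pickle=True).item()
for n,sl in(("wrist1",(20,140,235,420)),("wrist2",(60,190,325,515)),("wrist3",(110,240,435,590))):
    c=L(n);h=cv2.cvtColor(c["image"],cv2.COLOR_RGB2HSV).astype(int)
    m=((h[...,0]<15)&(h[...,1]>142)&(h[...,2]>100)).astype(np.uint8);mm=np.zeros_like(m);a,b,d,e=sl;mm[a:b,d:e]=m[a:b,d:e]
    mm=cv2.morphologyEx(mm,cv2.MORPH_OPEN,np.ones((3,3)));k,l,st,ce=cv2.connectedComponentsWithStats(mm);i=1+np.argmax(st[1:,4])
    ys,xs=np.where(l==i);P=np.array([at(c,(x,y),6)[:2] for x,y in zip(xs,ys)],np.float32)
    print(n,"board",st[i].tolist(),[np.round(v,2).tolist() for v in cv2.minAreaRect(P)])
from scipy.optimize import least_squares
# carton: dark blob
for n,(u,v) in(("wrist1",(144,62)),("wrist2",(212,88)),("wrist3",(314,133))):
    c=L(n);g=c["image"].max(2);m=np.zeros_like(g);s=30
    m[v-s:v+s,u-s:u+s]=(g[v-s:v+s,u-s:u+s]<75);k,l,st,ce=cv2.connectedComponentsWithStats(m.astype(np.uint8));i=l[v,u]
    ys,xs=np.where(l==i)
    for z in(9,18): 
        P=np.array([at(c,(x,y),z)[:2] for x,y in zip(xs,ys)],np.float32);print(n,"carton",z,st[i].tolist(),[np.round(q,2).tolist() for q in cv2.minAreaRect(P)])
S={"carton":[("wrist1",(144,62)),("wrist2",(213,88)),("wrist3",(315,134))],"holder":[("wrist1",(255,59)),("wrist2",(358,95))],
"bottle":[("wrist1",(191,74)),("wrist2",(277,111)),("wrist3",(392,163))],"loupe":[("wrist1",(440,163)),("wrist2",(523,210)),("side1",(337,265))],
"cup":[("wrist1",(480,196)),("side1",(355,298))],"dish":[("wrist1",(392,104)),("wrist2",(489,153)),("side1",(330,229))],"gold":[("wrist1",(310,135)),("wrist2",(411,186)),("side1",(281,221))],"pot":[("wrist1",(277,12)),("wrist2",(379,46)),("scene1",(281,209))]}
for k,v in S.items():
    X,e=tri([ray(L(n),p) for n,p in v]);print(k,X.round(1),e)
E
```

```text
wrist1 board [243, 38, 167, 94, 6068] [[549.21, -55.95], [79.92, 275.84], 0.37]
wrist2 board [339, 73, 164, 108, 6647] [[549.08, -55.94], [79.64, 276.13], 0.44]
wrist3 board [449, 127, 130, 101, 5133] [[549.05, -55.16], [79.93, 275.84], 0.55]
wrist1 carton 9 [134, 48, 21, 26, 442] [[498.12, 284.74], [48.2, 41.53], 7.52]
wrist1 carton 18 [134, 48, 21, 26, 442] [[497.99, 278.61], [47.37, 40.81], 7.52]
wrist2 carton 9 [199, 71, 27, 33, 684] [[498.37, 284.77], [48.53, 38.22], 6.89]
wrist2 carton 18 [199, 71, 27, 33, 684] [[498.53, 281.33], [47.6, 37.48], 6.89]
wrist3 carton 9 [299, 113, 31, 40, 886] [[497.97, 284.99], [49.1, 32.92], 7.38]
wrist3 carton 18 [299, 113, 31, 40, 886] [[498.53, 284.91], [48.04, 32.21], 7.38]
carton [496.4 282.4   8.6] [1.6, 1.1, 0.4]
holder [550.9  67.5  21. ] [3.2, 3.2]
bottle [494.4 171.7  16.9] [0.2, 1.9, 2.0]
loupe [ 488.1 -290.5   11.3] [2.6, 2.5, 5.0]
cup [ 462.7 -400.2    3.8] [1.6, 1.6]
dish [ 549.3 -167.9   17.2] [3.7, 4.4, 7.7]
gold [452.6 -59.9  14.5] [3.1, 1.7, 4.7]
pot [638.7  64.5  16.6] [2.2, 2.2, 4.4]
```

```bash
python3 -c "
from h import *
print(read_state()['eef_pos'],read_state()['eef_rot'],goto([498,285,60],0.13),goto([498,285,3],.13))"
```

```text
[449.64494378 252.61341951 249.86068808] [ 3.14140991e+00 -4.29119299e-04  3.37684345e-01] ([0.563, -0.146, 1.899], [0.0, -0.0, 0.104]) ([0.562, -0.146, 2.469], [0.0, -0.0, 0.104])
```

Emit:
servo_tool(motion=[{"wx": 0,"wy": 0,"wz": 0.104,"dx": 0.56,"dy": -0.15,"dz": 0.95,"fingers": -1},{"wx": 0,"wy": 0,"wz": 0.104,"dx": 0.56,"dy": -0.15,"dz": 0.95,"fingers": -1},{"wx": 0,"wy": 0,"wz": 0.104,"dx": 0.56,"dy": -0.15,"dz": 0.95,"fingers": -1}])

```text
clock: 5.45
eef_pos: [497.3, 284.8, 150.4]
eef_rot: [3.14, 0.005, 0.127]
wrist_force: [-0.3, -0.9, 0.7]
finger_gap: 94.0
finger_force: 0.0
```

Emit:
servo_tool(motion=[{"wx": 0,"wy": 0,"wz": 0,"dx": 0,"dy": 0,"dz": 0.9,"fingers": -1},{"wx": 0,"wy": 0,"wz": 0,"dx": 0,"dy": 0,"dz": 0.9,"fingers": -1},{"wx": 0,"wy": 0,"wz": 0,"dx": 0,"dy": 0,"dz": 0.9,"fingers": -1}])

```text
clock: 5.75
eef_pos: [495.5, 284.2, 61.5]
eef_rot: [3.139, 0.006, 0.13]
wrist_force: [-0.3, -0.0, -0.1]
finger_gap: 94.0
finger_force: 0.0
```

```bash
python3 look.py 4 wrist black_carton; python3 - <<'E'
from h import *
print(goto([498,285,3],.13))
c=np.load("pics/wrist4.npy",allow_pickle=True).item();g=c["image"].max(2)
d=[x for x in trace("black_carton",c)][0];ys,xs=np.where(d["pixels"])
for z in (9,18):
    P=np.array([at(c,(x,y),z)[:2] for x,y in zip(xs,ys)],np.float32);print([np.round(q,2).tolist() for q in cv2.minAreaRect(P)])
E
```

```text
5.75 [495.5 284.2  61.5] [3.139 0.006 0.13 ] [-0.30172632 -0.03555304 -0.07724391]
wrist black_carton [322.0, 212.0] 0.82 [500.0, 285.0]
([-0.003, 0.01, 0.638], [-0.0, -0.001, 0.0])
[[497.78, 284.92], [54.03, 35.48], 7.46]
[[500.77, 285.28], [51.92, 34.09], 7.46]
```

View pics/wrist4.png

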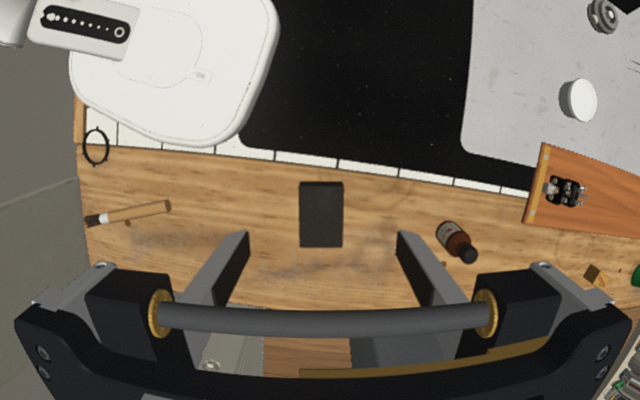

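The carton lies square between the fingers at (321,215), at (499,285) mm. Going down to grasp it.

Emit:
servo_tool(motion=[{"wx": 0,"wy": 0,"wz": 0,"dx": 0.01,"dy": 0,"dz": 0.4,"fingers": -1},{"wx": 0,"wy": 0,"wz": 0,"dx": 0.01,"dy": 0,"dz": 0.61,"fingers": -1},{"wx": 0,"wy": 0,"wz": 0,"dx": 0.01,"dy": 0,"dz": 0.61,"fingers": -1},{"wx": 0,"wy": 0,"wz": 0,"dx": 0.01,"dy": 0,"dz": 0.61,"fingers": -1}])

```text
clock: 6.3
eef_pos: [499.3, 287.1, 6.1]
eef_rot: [-3.141, -0.003, 0.131]
wrist_force: [1.3, 0.5, 0.3]
finger_gap: 94.0
finger_force: 0.0
```

Emit:
servo_tool(motion=[{"wx": 0,"wy": 0,"wz": 0,"dx": 0,"dy": 0,"dz": 0,"fingers": 1},{"wx": 0,"wy": 0,"wz": 0,"dx": 0,"dy": 0,"dz": 0,"fingers": 1},{"wx": 0,"wy": 0,"wz": 0,"dx": 0,"dy": 0,"dz": 0,"fingers": 1},{"wx": 0,"wy": 0,"wz": 0,"dx": 0,"dy": 0,"dz": 0,"fingers": 1},{"wx": 0,"wy": 0,"wz": 0,"dx": 0,"dy": 0,"dz": 0,"fingers": 1},{"wx": 0,"wy": 0,"wz": 0,"dx": 0,"dy": 0,"dz": 0,"fingers": 1},{"wx": 0,"wy": 0,"wz": 0,"dx": 0,"dy": 0,"dz": 0,"fingers": 1}], newtons=10)

```text
clock: 7.0
eef_pos: [498.0, 286.6, 3.4]
eef_rot: [3.142, 0.0, 0.131]
wrist_force: [0.7, 0.2, -0.4]
finger_gap: 41.4
finger_force: 0.0
```

```bash
python3 -c "
from h import *
s=read_state();print(s['eef_pos'],s['eef_rot'],s['finger_gap'],s['finger_force'],goto([549,-56,80],.13))"
```

```text
[498.02923312 286.62719097   3.43337013] [3.14156165e+00 3.80295346e-05 1.30842140e-01] 41.350780786399966 0.0 ([0.058, 3.464, -0.766], [0.0, 0.0, 0.0])
```

Emit:
servo_tool(motion=[{"wx": 0,"wy": 0,"wz": 0,"dx": 0,"dy": 0,"dz": 0,"fingers": 1},{"wx": 0,"wy": 0,"wz": 0,"dx": 0,"dy": 0,"dz": 0,"fingers": 1},{"wx": 0,"wy": 0,"wz": 0,"dx": 0,"dy": 0,"dz": 0,"fingers": 1},{"wx": 0,"wy": 0,"wz": 0,"dx": 0,"dy": 0,"dz": -0.3,"fingers": 1},{"wx": 0,"wy": 0,"wz": 0,"dx": 0,"dy": 0,"dz": -0.8,"fingers": 1},{"wx": 0,"wy": 0,"wz": 0,"dx": 0,"dy": 0,"dz": -0.8,"fingers": 1}])

```text
clock: 7.6
eef_pos: [500.6, 287.9, 89.5]
eef_rot: [-3.139, -0.009, 0.131]
wrist_force: [0.2, 0.7, -1.5]
finger_gap: 34.1
finger_force: 10.0
```

Emit:
servo_tool(motion=[{"wx": 0,"wy": 0,"wz": 0,"dx": 0.015,"dy": 0.4,"dz": 0,"fingers": 1},{"wx": 0,"wy": 0,"wz": 0,"dx": 0.015,"dy": 0.87,"dz": 0,"fingers": 1}])

```text
clock: 7.8
eef_pos: [510.8, 200.5, 83.4]
eef_rot: [-3.141, -0.001, 0.133]
wrist_force: [0.4, -0.1, -0.1]
finger_gap: 33.8
finger_force: 10.0
```

Emit:
servo_tool(motion=[{"wx": 0,"wy": 0,"wz": 0,"dx": 0.015,"dy": 0.4,"dz": 0,"fingers": 1},{"wx": 0,"wy": 0,"wz": 0,"dx": 0.015,"dy": 0.87,"dz": 0,"fingers": 1}])

```text
clock: 8.0
eef_pos: [523.7, 113.3, 83.3]
eef_rot: [-3.142, -0.0, 0.132]
wrist_force: [1.4, -1.2, -0.2]
finger_gap: 33.9
finger_force: 10.0
```

Emit:
servo_tool(motion=[{"wx": 0,"wy": 0,"wz": 0,"dx": 0.015,"dy": 0.4,"dz": 0,"fingers": 1},{"wx": 0,"wy": 0,"wz": 0,"dx": 0.015,"dy": 0.87,"dz": 0,"fingers": 1}])

```text
clock: 8.2
eef_pos: [536.5, 27.1, 83.3]
eef_rot: [-3.142, -0.0, 0.131]
wrist_force: [1.0, 0.1, 0.1]
finger_gap: 33.7
finger_force: 10.0
```

Emit:
servo_tool(motion=[{"wx": 0,"wy": 0,"wz": 0,"dx": 0.015,"dy": 0.4,"dz": 0,"fingers": 1},{"wx": 0,"wy": 0,"wz": 0,"dx": 0.015,"dy": 0.85,"dz": 0,"fingers": 1},{"wx": 0,"wy": 0,"wz": 0,"dx": 0.015,"dy": 0.85,"dz": 0,"fingers": 1},{"wx": 0,"wy": 0,"wz": 0,"dx": 0.015,"dy": 0.85,"dz": 0,"fingers": 1}])

```text
clock: 8.6
eef_pos: [548.9, -56.3, 83.1]
eef_rot: [-3.141, 0.0, 0.129]
wrist_force: [0.5, 0.2, -0.6]
finger_gap: 33.8
finger_force: 10.0
```

```bash
python3 - <<'E'
from h import *
s=read_state();print(s['eef_pos'],s['eef_rot'],s['finger_gap'],s['finger_force'],goto([549,-56,9.5],.13))
c=cam("wrist");cv2.imwrite("pics/wrist5.png",c["image"][:,:,::-1])
d=trace("black_carton",c)[0];ys,xs=np.where(d["pixels"])
z=s["eef_pos"][2]-3+18
P=np.array([at(c,(x,y),z)[:2] for x,y in zip(xs,ys)],np.float32);print(d["conf"],d["location"],[np.round(q,2).tolist() for q in cv2.minAreaRect(P)])
E
```

```text
[548.9360816  -56.25859997  83.06709159] [-3.14133354e+00  3.70236765e-04  1.28948684e-01] 33.78137893586972 9.999824613332748 ([0.001, -0.002, 0.736], [-0.0, 0.0, -0.001])
0.86 [47.9, 10.7] [[695.75, 162.75], [45.4, 22.04], 78.67]
```

View pics/wrist5.png

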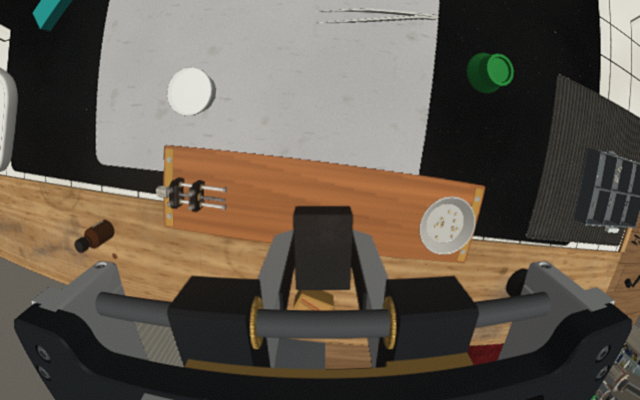

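The carton is gripped at (323,247), over the board middle. Setting it down.

Emit:
servo_tool(motion=[{"wx": 0,"wy": 0,"wz": 0,"dx": 0,"dy": 0,"dz": 0.4,"fingers": 1},{"wx": 0,"wy": 0,"wz": 0,"dx": 0,"dy": 0,"dz": 0.65,"fingers": 1},{"wx": 0,"wy": 0,"wz": 0,"dx": 0,"dy": 0,"dz": 0.7,"fingers": 1},{"wx": 0,"wy": 0,"wz": 0,"dx": 0,"dy": 0,"dz": 0.735,"fingers": 1},{"wx": 0,"wy": 0,"wz": 0,"dx": 0,"dy": 0,"dz": 0.735,"fingers": 1},{"wx": 0,"wy": 0,"wz": 0,"dx": 0,"dy": 0,"dz": 0.735,"fingers": -0.2},{"wx": 0,"wy": 0,"wz": 0,"dx": 0,"dy": 0,"dz": 0.735,"fingers": -0.2},{"wx": 0,"wy": 0,"wz": 0,"dx": 0,"dy": 0,"dz": 0.735,"fingers": -0.2},{"wx": 0,"wy": 0,"wz": 0,"dx": 0,"dy": 0,"dz": 0.735,"fingers": -0.2}])

```text
clock: 9.6
eef_pos: [549.3, -55.7, 10.3]
eef_rot: [3.141, -0.001, 0.131]
wrist_force: [0.5, -0.0, 0.4]
finger_gap: 56.0
finger_force: 0.0
```

Emit:
servo_tool(motion=[{"wx": 0,"wy": 0,"wz": 0,"dx": 0,"dy": 0,"dz": -0.3,"fingers": -0.2},{"wx": 0,"wy": 0,"wz": 0,"dx": 0,"dy": 0,"dz": -0.9,"fingers": -0.2},{"wx": 0,"wy": 0,"wz": 0,"dx": 0,"dy": 0,"dz": -0.9,"fingers": -0.5},{"wx": 0,"wy": 0,"wz": 0,"dx": 0,"dy": 0,"dz": -0.9,"fingers": -0.5}])

```text
clock: 10.0
eef_pos: [550.0, -55.8, 101.8]
eef_rot: [3.14, -0.004, 0.131]
wrist_force: [0.4, -0.1, -0.4]
finger_gap: 68.5
finger_force: 0.0
```

```bash
cat > meas.py <<'E'
from h import *
import sys
def rect(c,q,z,near):
    o=[]
    for d in trace(q,c):
        ys,xs=np.where(d["pixels"])
        if len(xs)<15: continue
        P=np.array([at(c,(x,y),z)[:2] for x,y in zip(xs,ys)],np.float32);r=cv2.minAreaRect(P)
        if np.hypot(*(np.array(r[0])-near))<60:o.append((round(d["conf"],2),np.round(d["location"]).tolist(),[np.round(q,1).tolist() for q in r]))
    return o
E
python3 - <<'E'
from meas import *
s=read_state();print(s['eef_pos'],goto([463,-399,110],.13))
c=cam("wrist");cv2.imwrite("pics/wrist6.png",c["image"][:,:,::-1])
print("carton",rect(c,"black_carton",24,(549,-56)))
h=cv2.cvtColor(c["image"],cv2.COLOR_RGB2HSV).astype(int)
print("cup",rect(c,"cup",10,(463,-399)))
E
```

```text
[550.01972887 -55.83106845 101.84813619] ([-1.31, 3.289, -0.083], [0.001, -0.002, 0.0])
carton [(0.66, [321.0, 208.0], [[551.1, -56.0], [52.6, 34.1], 6.6])]
cup []
```

View pics/wrist6.png

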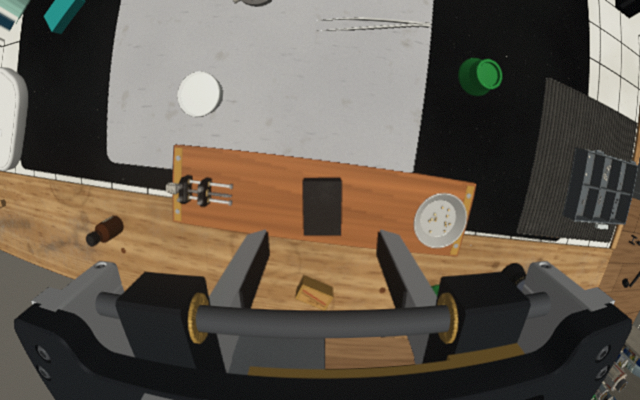

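The carton stands on the board at (322,207), about (550,-56) mm against a board middle of (549,-56). On to the cup.

Emit:
servo_tool(motion=[{"wx": 0,"wy": 0,"wz": 0,"dx": -0.33,"dy": 0.82,"dz": -0.05,"fingers": -0.5},{"wx": 0,"wy": 0,"wz": 0,"dx": -0.33,"dy": 0.82,"dz": -0.05,"fingers": -0.5}])

```text
clock: 10.35
eef_pos: [526.0, -142.0, 103.3]
eef_rot: [-3.141, 0.003, 0.132]
wrist_force: [0.9, -0.2, 0.5]
finger_gap: 70.7
finger_force: 0.0
```

Emit:
servo_tool(motion=[{"wx": 0,"wy": 0,"wz": 0,"dx": -0.33,"dy": 0.82,"dz": -0.05,"fingers": -0.5},{"wx": 0,"wy": 0,"wz": 0,"dx": -0.33,"dy": 0.82,"dz": -0.05,"fingers": -0.5}])

```text
clock: 10.55
eef_pos: [503.7, -228.7, 108.4]
eef_rot: [-3.14, 0.002, 0.13]
wrist_force: [0.5, 0.5, 0.1]
finger_gap: 70.3
finger_force: 0.0
```

Emit:
servo_tool(motion=[{"wx": 0,"wy": 0,"wz": 0,"dx": -0.33,"dy": 0.82,"dz": 0,"fingers": -0.5},{"wx": 0,"wy": 0,"wz": 0,"dx": -0.33,"dy": 0.82,"dz": 0,"fingers": -0.5},{"wx": 0,"wy": 0,"wz": 0,"dx": -0.33,"dy": 0.82,"dz": 0,"fingers": -0.5}])

```text
clock: 10.85
eef_pos: [481.0, -315.9, 108.0]
eef_rot: [-3.14, 0.002, 0.126]
wrist_force: [-0.1, 0.6, -0.1]
finger_gap: 70.4
finger_force: 0.0
```

```bash
python3 - <<'E'
from meas import *
s=read_state();print(s['eef_pos'])
c=cam("wrist");np.save("pics/w7.npy",c,allow_pickle=True)
print("cup",rect(c,"cup",13,(463,-399)),"loupe",rect(c,"loupe",15,(488,-292)))
E
```

```text
[ 481.03172692 -315.90062497  108.03982361]
cup [(0.71, [406.0, 225.0], [[470.0, -395.9], [29.6, 24.4], 68.4])] loupe [(0.85, [298.0, 189.0], [[488.2, -293.3], [38.4, 34.7], 7.0])]
```

Emit:
servo_tool(motion=[{"wx": 0,"wy": 0,"wz": 0,"dx": -0.33,"dy": 0.82,"dz": 0,"fingers": -0.5},{"wx": 0,"wy": 0,"wz": 0,"dx": -0.33,"dy": 0.82,"dz": 0,"fingers": -0.5},{"wx": 0,"wy": 0,"wz": 0,"dx": -0.33,"dy": 0.82,"dz": 0,"fingers": -0.5},{"wx": 0,"wy": 0,"wz": 0,"dx": -0.33,"dy": 0.82,"dz": 0,"fingers": -0.5}])

```text
clock: 11.4
eef_pos: [461.2, -397.0, 109.2]
eef_rot: [-3.14, 0.001, 0.131]
wrist_force: [0.4, 1.4, 0.2]
finger_gap: 70.5
finger_force: 0.0
```

```bash
python3 - <<'E'
from meas import *
s=read_state();print(s['eef_pos'])
c=cam("wrist");cv2.imwrite("pics/wrist8.png",c["image"][:,:,::-1])
for z in(6,13): print("cup",rect(c,"cup",z,(463,-399)),"loupe",rect(c,"loupe",15,(488,-292)))
o=np.load("pics/w7.npy",allow_pickle=True).item()
a=spot_in("cup",c)
print([ (x["conf"],x["location"]) for x in a])
E
```

```text
[ 461.23036821 -397.0467554   109.22244678]
cup [(0.73, [325.0, 197.0], [[466.2, -399.3], [26.3, 27.3], 71.2])] loupe [(0.84, [216.0, 161.0], [[487.9, -293.7], [34.7, 42.3], 31.7])]
cup [(0.73, [325.0, 197.0], [[468.0, -399.0], [25.7, 26.6], 71.2])] loupe [(0.84, [216.0, 161.0], [[487.9, -293.7], [34.7, 42.3], 31.7])]
[(0.82, [326.3, 196.7]), (0.33, [47.7, 97.0])]
```

View pics/wrist8.png

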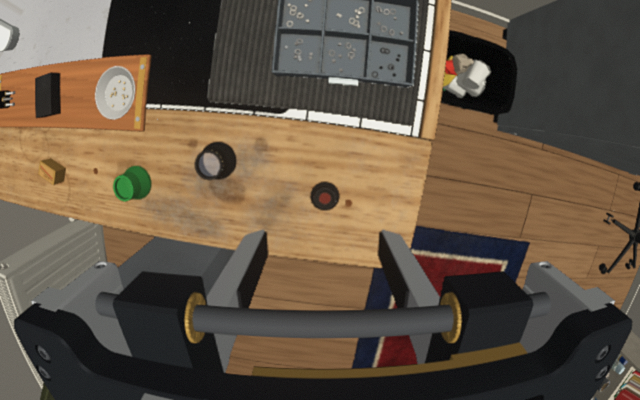

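The cup, black with a reddish bowl, is at (325,197). The black loupe is at (215,161), and its green look-alike at (132,183). Triangulating the cup from the two wrist positions.

```bash
python3 - <<'E'
from meas import *
c=cam("wrist")
o=np.load("pics/w7.npy",allow_pickle=True).item()
m=lambda c,q,p:min(trace(q,c),key=lambda d:np.hypot(*(np.array(d["location"])-p)))["location"]
a=m(c,"cup",(325,197));print(a,tri([ray(c,a),ray(o,(406,225))]))
a=m(c,"loupe",(216,161));print(tri([ray(c,a),ray(o,(298,189))]))
for z in(0,7,13):print(at(c,(325,197),z),at(o,(406,225),z))
s=read_state();print(s["eef_pos"],goto([466,-399,3]))
E
```

```text
[326.9, 198.7] (array([ 464.56211992, -402.37237939,    3.40705346]), [1.4, 1.4])
(array([ 486.97529248, -292.01410753,    2.32648085]), [1.6, 1.6])
[ 463.62222567 -400.21760745    0.        ] [ 464.92612087 -403.70130021    0.        ]
[ 465.46339847 -399.9124785     7.        ] [ 467.23796894 -401.33812115    7.        ]
[ 467.04154658 -399.6509394    13.        ] [ 469.21955301 -399.3125391    13.        ]
[ 461.20723235 -397.68601412  110.04046373] ([0.046, 0.019, 1.07], [0.0, -0.0, -0.0])
```

Emit:
servo_tool(motion=[{"wx": 0,"wy": 0,"wz": 0,"dx": 0.045,"dy": 0.02,"dz": 0.6,"fingers": -0.5},{"wx": 0,"wy": 0,"wz": 0,"dx": 0.045,"dy": 0.02,"dz": 0.6,"fingers": -0.5},{"wx": 0,"wy": 0,"wz": 0,"dx": 0.045,"dy": 0.02,"dz": 0.6,"fingers": -0.5},{"wx": 0,"wy": 0,"wz": 0,"dx": 0.045,"dy": 0.02,"dz": 0.6,"fingers": -0.5}])

```text
clock: 12.25
eef_pos: [466.1, -399.8, 51.3]
eef_rot: [3.141, -0.001, 0.131]
wrist_force: [0.7, -0.6, 0.2]
finger_gap: 70.6
finger_force: 0.0
```

```bash
python3 - <<'E'
from meas import *
s=read_state();print(s['eef_pos'])
c=cam("wrist")
for z in(7,13):print(rect(c,"cup",z,(466,-399)))
print(goto([466,-399,3]))
E
```

```text
[ 466.08263783 -399.82661206   51.32776507]
[(0.64, [323.0, 221.0], [[467.0, -399.0], [27.6, 27.0], 42.0])]
[(0.64, [323.0, 221.0], [[469.1, -398.8], [26.9, 26.3], 42.0])]
([-0.001, -0.011, 0.486], [0.001, -0.001, -0.0])
```

Emit:
servo_tool(motion=[{"wx": 0,"wy": 0,"wz": 0,"dx": 0.01,"dy": 0,"dz": 0.3,"fingers": -0.5},{"wx": 0,"wy": 0,"wz": 0,"dx": 0.01,"dy": 0,"dz": 0.475,"fingers": -0.5},{"wx": 0,"wy": 0,"wz": 0,"dx": 0.01,"dy": 0,"dz": 0.475,"fingers": -0.5},{"wx": 0,"wy": 0,"wz": 0,"dx": 0.01,"dy": 0,"dz": 0.475,"fingers": 1},{"wx": 0,"wy": 0,"wz": 0,"dx": 0.01,"dy": 0,"dz": 0.475,"fingers": 1},{"wx": 0,"wy": 0,"wz": 0,"dx": 0.01,"dy": 0,"dz": 0.475,"fingers": 1},{"wx": 0,"wy": 0,"wz": 0,"dx": 0.01,"dy": 0,"dz": 0.475,"fingers": 1},{"wx": 0,"wy": 0,"wz": 0,"dx": 0.01,"dy": 0,"dz": 0.475,"fingers": 1},{"wx": 0,"wy": 0,"wz": 0,"dx": 0.01,"dy": 0,"dz": 0.475,"fingers": 1},{"wx": 0,"wy": 0,"wz": 0,"dx": 0.01,"dy": 0,"dz": 0.475,"fingers": 1}], newtons=8)

```text
clock: 13.4
eef_pos: [466.7, -399.3, 2.5]
eef_rot: [-3.142, -0.0, 0.131]
wrist_force: [0.5, 1.1, 1.7]
finger_gap: 25.5
finger_force: 8.0
```

```bash
python3 - <<'E'
from meas import *
s=read_state();print(s['eef_pos'],s['finger_gap'],s['finger_force'],goto([549,-56,100],.13))
c=cam("wrist");print(rect(c,"cup",13,(466,-399)))
E
```

```text
[ 466.73837537 -399.29155506    2.54348126] 25.464792791475602 7.952019402582664 ([1.263, -3.296, -0.974], [-0.0, -0.0, 0.0])
[(0.95, [323.0, 248.0], [[469.5, -399.5], [28.8, 24.0], 7.5])]
```

Emit:
servo_tool(motion=[{"wx": 0,"wy": 0,"wz": 0,"dx": 0,"dy": 0,"dz": -0.3,"fingers": 1},{"wx": 0,"wy": 0,"wz": 0,"dx": 0,"dy": 0,"dz": -0.8,"fingers": 1},{"wx": 0,"wy": 0,"wz": 0,"dx": 0,"dy": 0,"dz": -1,"fingers": 1}])

```text
clock: 13.8
eef_pos: [467.7, -400.3, 106.7]
eef_rot: [3.138, -0.003, 0.131]
wrist_force: [0.3, -0.5, -0.2]
finger_gap: 26.0
finger_force: 7.9
```

Emit:
servo_tool(motion=[{"wx": 0,"wy": 0,"wz": 0,"dx": 0.15,"dy": -0.4,"dz": 0,"fingers": 1},{"wx": 0,"wy": 0,"wz": 0,"dx": 0.31,"dy": -0.82,"dz": 0,"fingers": 1}])

```text
clock: 14.0
eef_pos: [486.7, -313.7, 103.0]
eef_rot: [3.141, -0.001, 0.129]
wrist_force: [1.1, 0.2, -1.2]
finger_gap: 25.6
finger_force: 7.9
```

Emit:
servo_tool(motion=[{"wx": 0,"wy": 0,"wz": 0,"dx": 0.15,"dy": -0.4,"dz": 0,"fingers": 1},{"wx": 0,"wy": 0,"wz": 0,"dx": 0.31,"dy": -0.82,"dz": 0,"fingers": 1}])

```text
clock: 14.2
eef_pos: [506.8, -227.2, 102.5]
eef_rot: [3.141, -0.0, 0.13]
wrist_force: [1.0, 0.2, 0.1]
finger_gap: 25.8
finger_force: 7.9
```

Emit:
servo_tool(motion=[{"wx": 0,"wy": 0,"wz": 0,"dx": 0.15,"dy": -0.4,"dz": 0,"fingers": 1},{"wx": 0,"wy": 0,"wz": 0,"dx": 0.31,"dy": -0.82,"dz": 0,"fingers": 1}])

```text
clock: 14.4
eef_pos: [526.9, -141.7, 102.5]
eef_rot: [3.141, -0.0, 0.131]
wrist_force: [0.6, -0.5, 0.1]
finger_gap: 25.6
finger_force: 7.9
```

Emit:
servo_tool(motion=[{"wx": 0,"wy": 0,"wz": 0,"dx": 0.15,"dy": -0.4,"dz": 0,"fingers": 1},{"wx": 0,"wy": 0,"wz": 0,"dx": 0.31,"dy": -0.82,"dz": 0,"fingers": 1},{"wx": 0,"wy": 0,"wz": 0,"dx": 0.31,"dy": -0.82,"dz": 0,"fingers": 1},{"wx": 0,"wy": 0,"wz": 0,"dx": 0.31,"dy": -0.82,"dz": 0,"fingers": 1},{"wx": 0,"wy": 0,"wz": 0,"dx": 0.31,"dy": -0.82,"dz": 0,"fingers": 1}])

```text
clock: 14.9
eef_pos: [546.7, -58.8, 102.4]
eef_rot: [3.142, 0.0, 0.13]
wrist_force: [0.4, 0.3, -0.6]
finger_gap: 25.6
finger_force: 7.9
```

```bash
python3 - <<'E'
from meas import *
s=read_state();print(s['eef_pos'],s['finger_gap'],s['finger_force'],goto([548,-56,27.5],.13))
c=cam("wrist");cv2.imwrite("pics/wrist9.png",c["image"][:,:,::-1])
print("cup",rect(c,"cup",s["eef_pos"][2]+10,(549,-56)),"carton",rect(c,"black_carton",24,(549,-56)))
for n in("scene","side"):
    c=cam(n);cv2.imwrite(f"pics/{n}9.png",c["image"][:,:,::-1])
    print(n,rect(c,"black_carton",20,(549,-56)),rect(c,"cup",s["eef_pos"][2]+6,(549,-56)))
E
```

```text
[546.72222025 -58.76903647 102.38368966] 25.59771571153508 7.855312341707759 ([0.016, -0.026, 0.749], [0.0, 0.0, 0.0])
cup [(0.84, [323.0, 246.0], [[549.3, -59.3], [28.8, 24.6], 7.6]), (0.21, [317.0, 201.0], [[576.6, -53.7], [34.3, 21.8], 7.5])] carton [(0.97, [317.0, 200.0], [[552.2, -56.2], [52.2, 33.6], 7.0])]
scene [] []
side [(0.48, [308.0, 209.0], [[544.0, -59.2], [63.4, 52.5], 7.5])] []
```

View pics/wrist9.png

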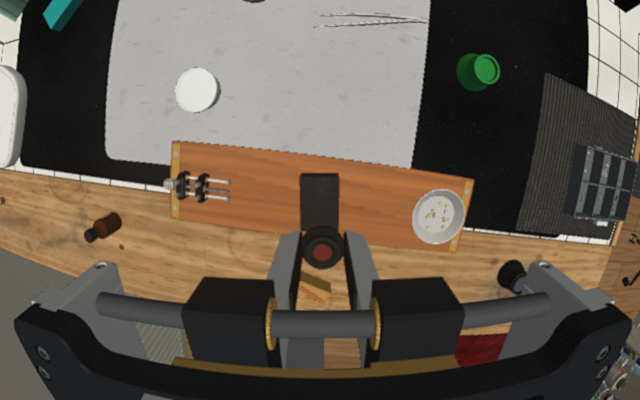

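The cup is held at (323,248) and the carton stands free at (320,203). Lowering.

Emit:
servo_tool(motion=[{"wx": 0,"wy": 0,"wz": 0,"dx": 0.02,"dy": -0.025,"dz": 0.4,"fingers": 1},{"wx": 0,"wy": 0,"wz": 0,"dx": 0.02,"dy": -0.025,"dz": 0.65,"fingers": 1},{"wx": 0,"wy": 0,"wz": 0,"dx": 0.02,"dy": -0.025,"dz": 0.71,"fingers": 1},{"wx": 0,"wy": 0,"wz": 0,"dx": 0.02,"dy": -0.025,"dz": 0.75,"fingers": 1},{"wx": 0,"wy": 0,"wz": 0,"dx": 0.02,"dy": -0.025,"dz": 0.75,"fingers": 1},{"wx": 0,"wy": 0,"wz": 0,"dx": 0.02,"dy": -0.025,"dz": 0.75,"fingers": -0.2},{"wx": 0,"wy": 0,"wz": 0,"dx": 0.02,"dy": -0.025,"dz": 0.75,"fingers": -0.2},{"wx": 0,"wy": 0,"wz": 0,"dx": 0.02,"dy": -0.025,"dz": 0.75,"fingers": -0.2},{"wx": 0,"wy": 0,"wz": 0,"dx": 0.02,"dy": -0.025,"dz": 0.75,"fingers": -0.2}])

```text
clock: 16.25
eef_pos: [548.7, -55.3, 27.8]
eef_rot: [3.141, -0.001, 0.131]
wrist_force: [-0.1, 0.7, -0.3]
finger_gap: 54.3
finger_force: 0.0
```

Emit:
servo_tool(motion=[{"wx": 0,"wy": 0,"wz": 0,"dx": 0,"dy": 0,"dz": -0.3,"fingers": -0.2},{"wx": 0,"wy": 0,"wz": 0,"dx": 0,"dy": 0,"dz": -0.9,"fingers": -0.2},{"wx": 0,"wy": 0,"wz": 0,"dx": 0,"dy": 0,"dz": -0.9,"fingers": -0.2},{"wx": 0,"wy": 0,"wz": 0,"dx": 0,"dy": 0,"dz": -0.9,"fingers": -0.2}])

```text
clock: 16.65
eef_pos: [549.5, -55.3, 119.4]
eef_rot: [3.14, -0.004, 0.131]
wrist_force: [0.5, -0.5, -0.6]
finger_gap: 56.6
finger_force: 0.0
```

```bash
python3 - <<'E'
from meas import *
s=read_state();print(s['eef_pos'],s['finger_gap'],goto([494,171,120],.13))
c=cam("wrist");cv2.imwrite("pics/wrist10.png",c["image"][50:350,170:470,::-1])
print("cup",rect(c,"cup",37,(549,-56)),"carton",rect(c,"black_carton",24,(549,-56)))
np.save("pics/w10.npy",c,allow_pickle=True)
E
```

```text
[549.46215213 -55.33974254 119.37711927] 56.62016729953277 ([-0.255, -2.316, -0.01], [0.001, -0.002, 0.0])
cup [(0.73, [322.0, 207.0], [[551.0, -55.7], [26.6, 26.4], 7.5])] carton [(0.74, [324.0, 192.0], [[551.1, -56.2], [51.7, 33.0], 7.5])]
```

View pics/wrist10.png

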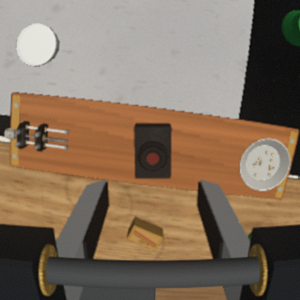

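The cup stands on the carton at crop (152,157), measured within 1 mm of the carton's centre once height is allowed for. I'll re-check that from the fixed cameras once the arm is clear. Now the bottle.

Emit:
servo_tool(motion=[{"wx": 0,"wy": 0,"wz": 0,"dx": -0.085,"dy": -0.4,"dz": 0,"fingers": -0.2},{"wx": 0,"wy": 0,"wz": 0,"dx": -0.085,"dy": -0.77,"dz": 0,"fingers": -0.2}])

```text
clock: 17.0
eef_pos: [528.6, 20.5, 115.6]
eef_rot: [-3.141, 0.003, 0.129]
wrist_force: [0.3, 0.4, 0.0]
finger_gap: 56.5
finger_force: 0.0
```

Emit:
servo_tool(motion=[{"wx": 0,"wy": 0,"wz": 0,"dx": -0.085,"dy": -0.4,"dz": 0,"fingers": -0.2},{"wx": 0,"wy": 0,"wz": 0,"dx": -0.085,"dy": -0.77,"dz": 0,"fingers": -0.2}])

```text
clock: 17.2
eef_pos: [509.9, 96.6, 115.9]
eef_rot: [-3.142, 0.003, 0.131]
wrist_force: [1.5, 0.4, -0.1]
finger_gap: 56.7
finger_force: 0.0
```

```bash
python3 - <<'E'
from meas import *
c=cam("wrist");np.save("pics/w11.npy",c,allow_pickle=True)
for z in (0,25,52):print(rect(c,"bottle",z,(494,172)))
for n in("scene","side"):
    c=cam(n);cv2.imwrite(f"pics/{n}11.png",c["image"][:,:,::-1]);print(n,rect(c,"black_carton",15,(549,-56)),rect(c,"cup",30,(549,-56)))
E
```

```text
[(0.94, [239.0, 210.0], [[483.8, 178.9], [24.1, 42.6], 65.2])]
[(0.94, [239.0, 210.0], [[492.7, 172.7], [22.1, 39.0], 65.2])]
[(0.94, [239.0, 210.0], [[502.3, 166.0], [19.9, 35.1], 65.2])]
scene [] []
side [(0.55, [310.0, 213.0], [[547.7, -56.8], [48.1, 60.2], 88.3])] [(0.47, [308.0, 205.0], [[545.1, -55.1], [33.9, 22.8], 59.5])]
```

Emit:
servo_tool(motion=[{"wx": 0,"wy": 0,"wz": 0,"dx": -0.085,"dy": -0.4,"dz": 0,"fingers": -0.2},{"wx": 0,"wy": 0,"wz": 0,"dx": -0.085,"dy": -0.77,"dz": 0,"fingers": -0.2},{"wx": 0,"wy": 0,"wz": 0,"dx": -0.085,"dy": -0.77,"dz": 0,"fingers": -0.2},{"wx": 0,"wy": 0,"wz": 0,"dx": -0.085,"dy": -0.77,"dz": 0,"fingers": -0.2}])

```text
clock: 18.1
eef_pos: [493.1, 170.5, 117.3]
eef_rot: [3.141, 0.0, 0.132]
wrist_force: [0.9, 0.3, -0.1]
finger_gap: 56.2
finger_force: 0.0
```

```bash
python3 - <<'E'
from meas import *
s=read_state();print(s['eef_pos'])
c=cam("wrist");np.save("pics/w12.npy",c,allow_pickle=True);print("cam",-np.array(c["R"]).T@c["t"])
for z in (0,25,52):print(rect(c,"bottle",z,(494,172)))
print([at(c,d["location"],26) for d in spot_in("bottle",c)][:1])
i=cv2.imread("pics/scene11.png")[190:270,240:400];j=c["image"][100:340,160:480,::-1]
cv2.imwrite("pics/c12.png",np.vstack([cv2.resize(i,(640,320)),j[:240].repeat(1,0) if 0 else cv2.resize(j,(640,280))]))
E
```

```text
[493.12645501 170.46700219 117.34934091]
cam [571.17055049 179.9505395  295.87428033]
[(0.58, [321.0, 202.0], [[486.6, 172.7], [34.1, 22.9], 7.6])]
[(0.58, [321.0, 202.0], [[493.7, 173.3], [31.3, 21.0], 7.6])]
[(0.58, [321.0, 202.0], [[501.4, 174.0], [28.1, 18.9], 7.6])]
[array([494.12843419, 172.1218325 ,  26.        ])]
```

View pics/c12.png

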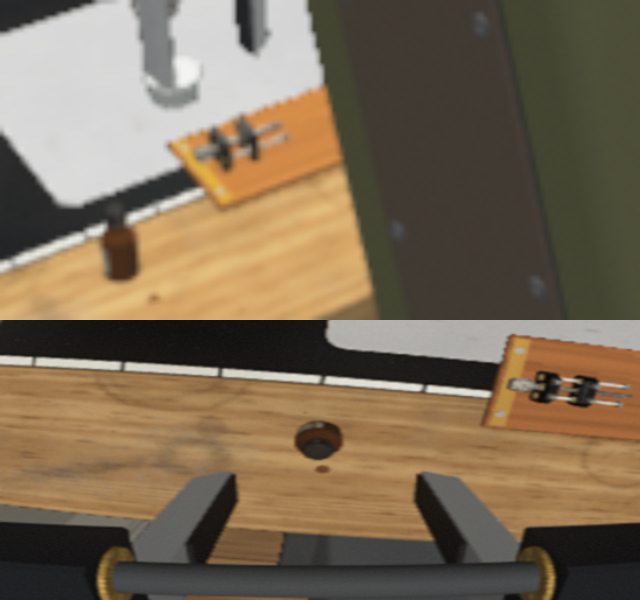

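The upper half shows the bottle standing (118,245), with the arm hiding the carton. The lower half shows the bottle at (319,440), central between the fingers; measured (494,172) mm.

Emit:
servo_tool(motion=[{"wx": 0,"wy": 0,"wz": 0,"dx": 0.01,"dy": -0.015,"dz": 0.5,"fingers": -0.2},{"wx": 0,"wy": 0,"wz": 0,"dx": 0.01,"dy": -0.015,"dz": 0.5,"fingers": -0.2}])

```text
clock: 18.55
eef_pos: [491.3, 170.9, 63.0]
eef_rot: [3.141, 0.008, 0.13]
wrist_force: [-0.2, -0.2, 0.2]
finger_gap: 56.3
finger_force: 0.0
```

Emit:
servo_tool(motion=[{"wx": 0,"wy": 0,"wz": 0,"dx": 0,"dy": 0,"dz": 0.4,"fingers": -0.2},{"wx": 0,"wy": 0,"wz": 0,"dx": 0,"dy": 0,"dz": 0.62,"fingers": -0.2},{"wx": 0,"wy": 0,"wz": 0,"dx": 0,"dy": 0,"dz": 0.62,"fingers": -0.2},{"wx": 0,"wy": 0,"wz": 0,"dx": 0,"dy": 0,"dz": 0.62,"fingers": 1},{"wx": 0,"wy": 0,"wz": 0,"dx": 0,"dy": 0,"dz": 0.62,"fingers": 1},{"wx": 0,"wy": 0,"wz": 0,"dx": 0,"dy": 0,"dz": 0.62,"fingers": 1},{"wx": 0,"wy": 0,"wz": 0,"dx": 0,"dy": 0,"dz": 0.62,"fingers": 1},{"wx": 0,"wy": 0,"wz": 0,"dx": 0,"dy": 0,"dz": 0.62,"fingers": 1},{"wx": 0,"wy": 0,"wz": 0,"dx": 0,"dy": 0,"dz": 0.62,"fingers": 1}], newtons=10)

```text
clock: 19.45
eef_pos: [494.2, 172.2, 6.1]
eef_rot: [-3.142, -0.001, 0.131]
wrist_force: [-1.4, -1.4, 6.6]
finger_gap: 21.9
finger_force: 10.0
```

```bash
python3 - <<'E'
from meas import *
s=read_state();print(s['eef_pos'],s['finger_gap'],s['finger_force'],goto([629,-55.5,140],.13))
E
```

```text
[494.24072649 172.18150595   6.0538162 ] 21.896754853027645 10.000462979078293 ([1.04, 2.433, -1.339], [-0.0, -0.0, 0.0])
```

Emit:
servo_tool(motion=[{"wx": 0,"wy": 0,"wz": 0,"dx": 0,"dy": 0,"dz": -0.3,"fingers": 1},{"wx": 0,"wy": 0,"wz": 0,"dx": 0,"dy": 0,"dz": -0.75,"fingers": 1},{"wx": 0,"wy": 0,"wz": 0,"dx": 0,"dy": 0,"dz": -1,"fingers": 1}])

```text
clock: 19.75
eef_pos: [494.6, 172.3, 108.4]
eef_rot: [-3.141, -0.003, 0.131]
wrist_force: [0.3, -1.1, -0.9]
finger_gap: 21.8
finger_force: 10.0
```

Emit:
servo_tool(motion=[{"wx": 0,"wy": 0,"wz": 0,"dx": 0.17,"dy": 0.4,"dz": 0,"fingers": 1},{"wx": 0,"wy": 0,"wz": 0,"dx": 0.35,"dy": 0.81,"dz": 0,"fingers": 1}])

```text
clock: 19.95
eef_pos: [539.8, 96.1, 106.6]
eef_rot: [-3.142, -0.002, 0.133]
wrist_force: [0.5, 0.8, -0.9]
finger_gap: 22.0
finger_force: 10.0
```

Emit:
servo_tool(motion=[{"wx": 0,"wy": 0,"wz": 0,"dx": 0.17,"dy": 0.4,"dz": 0,"fingers": 1},{"wx": 0,"wy": 0,"wz": 0,"dx": 0.35,"dy": 0.81,"dz": 0,"fingers": 1}])

```text
clock: 20.15
eef_pos: [585.0, 19.1, 105.6]
eef_rot: [-3.142, 0.0, 0.131]
wrist_force: [-0.6, 0.8, -0.3]
finger_gap: 21.0
finger_force: 10.0
```

Emit:
servo_tool(motion=[{"wx": 0,"wy": 0,"wz": 0,"dx": 0.17,"dy": 0.4,"dz": 0,"fingers": 1},{"wx": 0,"wy": 0,"wz": 0,"dx": 0.35,"dy": 0.81,"dz": 0,"fingers": 1},{"wx": 0,"wy": 0,"wz": 0,"dx": 0.35,"dy": 0.81,"dz": 0,"fingers": 1},{"wx": 0,"wy": 0,"wz": 0,"dx": 0.35,"dy": 0.81,"dz": 0,"fingers": 1},{"wx": 0,"wy": 0,"wz": 0,"dx": 0.35,"dy": 0.81,"dz": 0,"fingers": 1}])

```text
clock: 20.65
eef_pos: [629.3, -54.2, 105.3]
eef_rot: [-3.141, 0.001, 0.132]
wrist_force: [0.1, 0.3, -0.2]
finger_gap: 21.8
finger_force: 10.0
```

```bash
python3 - <<'E'
from meas import *
s=read_state();print(s['eef_pos'],s['finger_gap'],s['finger_force'],goto([629,-55.5,10.5],.13))
E
```

```text
[629.27246868 -54.20841304 105.29342071] 21.79622418081606 10.000021308660507 ([-0.004, 0.013, 0.948], [-0.0, 0.0, 0.001])
```

Emit:
servo_tool(motion=[{"wx": 0,"wy": 0,"wz": 0,"dx": 0,"dy": 0.01,"dz": 0.45,"fingers": 1},{"wx": 0,"wy": 0,"wz": 0,"dx": 0,"dy": 0.01,"dz": 0.8,"fingers": 1},{"wx": 0,"wy": 0,"wz": 0,"dx": 0,"dy": 0.01,"dz": 0.9,"fingers": 1},{"wx": 0,"wy": 0,"wz": 0,"dx": 0,"dy": 0.01,"dz": 0.95,"fingers": 1},{"wx": 0,"wy": 0,"wz": 0,"dx": 0,"dy": 0.01,"dz": 0.95,"fingers": 1},{"wx": 0,"wy": 0,"wz": 0,"dx": 0,"dy": 0.01,"dz": 0.95,"fingers": 1}])

```text
clock: 21.25
eef_pos: [630.7, -56.0, 12.3]
eef_rot: [3.141, -0.002, 0.131]
wrist_force: [0.6, -0.3, -0.3]
finger_gap: 21.4
finger_force: 10.0
```

Emit:
servo_tool(motion=[{"wx": 0,"wy": 0,"wz": 0,"dx": 0,"dy": 0,"dz": 0,"fingers": -0.2},{"wx": 0,"wy": 0,"wz": 0,"dx": 0,"dy": 0,"dz": 0,"fingers": -0.2},{"wx": 0,"wy": 0,"wz": 0,"dx": 0,"dy": 0,"dz": 0,"fingers": -0.2},{"wx": 0,"wy": 0,"wz": 0,"dx": 0,"dy": 0,"dz": 0,"fingers": -0.2},{"wx": 0,"wy": 0,"wz": 0,"dx": 0,"dy": 0,"dz": -0.3,"fingers": -0.2},{"wx": 0,"wy": 0,"wz": 0,"dx": 0,"dy": 0,"dz": -0.8,"fingers": -0.2},{"wx": 0,"wy": 0,"wz": 0,"dx": 0,"dy": 0,"dz": -1,"fingers": -0.2},{"wx": 0,"wy": 0,"wz": 0,"dx": 0,"dy": 0,"dz": -1,"fingers": -0.2}])

```text
clock: 22.05
eef_pos: [631.3, -56.3, 114.2]
eef_rot: [3.14, -0.006, 0.131]
wrist_force: [-0.1, 0.1, -0.6]
finger_gap: 56.5
finger_force: 0.0
```

```bash
python3 - <<'E'
from meas import *
s=read_state();print(s['eef_pos'],s['finger_gap'],s['finger_force'],goto([488,-292,110],.13))
c=cam("wrist");cv2.imwrite("pics/wrist13.png",c["image"][:,:,::-1])
for z in(4,30,56):print(rect(c,"bottle",z,(629,-55)))
print("cup",rect(c,"cup",37,(549,-56)),"carton",rect(c,"black_carton",24,(549,-56)))
E
```

```text
[631.33045177 -56.31822912 114.1670828 ] 56.529702152267575 0.0 ([-1.729, 2.15, 0.035], [0.001, -0.003, 0.0])
[(0.56, [324.0, 208.0], [[622.9, -57.6], [33.6, 22.5], 7.5])]
[(0.56, [324.0, 208.0], [[630.5, -56.6], [30.5, 20.5], 7.5])]
[(0.56, [324.0, 208.0], [[638.2, -55.6], [27.5, 18.5], 7.5])]
cup [(0.93, [312.0, 288.0], [[553.6, -56.1], [27.1, 24.0], 7.6])] carton [(0.88, [314.0, 270.0], [[554.6, -55.3], [56.5, 33.3], 7.9])]
```

The bottle stands at (630,-57) mm, 80 mm behind the carton. Next the loupe.

Emit:
servo_tool(motion=[{"wx": 0,"wy": 0,"wz": 0,"dx": -0.58,"dy": 0.72,"dz": 0,"fingers": -0.2},{"wx": 0,"wy": 0,"wz": 0,"dx": -0.58,"dy": 0.72,"dz": 0,"fingers": -0.2}])

```text
clock: 22.55
eef_pos: [580.6, -135.6, 109.2]
eef_rot: [-3.141, 0.002, 0.133]
wrist_force: [1.2, 0.2, -0.1]
finger_gap: 56.1
finger_force: 0.0
```

Emit:
servo_tool(motion=[{"wx": 0,"wy": 0,"wz": 0,"dx": -0.58,"dy": 0.72,"dz": 0,"fingers": -0.2},{"wx": 0,"wy": 0,"wz": 0,"dx": -0.58,"dy": 0.72,"dz": 0,"fingers": -0.2}])

```text
clock: 22.75
eef_pos: [532.0, -215.5, 109.6]
eef_rot: [-3.141, 0.001, 0.131]
wrist_force: [0.1, -0.9, 0.6]
finger_gap: 56.2
finger_force: 0.0
```

Emit:
servo_tool(motion=[{"wx": 0,"wy": 0,"wz": 0,"dx": -0.57,"dy": 0.71,"dz": 0,"fingers": -0.2},{"wx": 0,"wy": 0,"wz": 0,"dx": -0.57,"dy": 0.71,"dz": 0,"fingers": -0.2},{"wx": 0,"wy": 0,"wz": 0,"dx": -0.57,"dy": 0.71,"dz": 0,"fingers": -0.2},{"wx": 0,"wy": 0,"wz": 0,"dx": -0.57,"dy": 0.71,"dz": 0,"fingers": -0.2}])

```text
clock: 23.15
eef_pos: [485.9, -292.1, 109.8]
eef_rot: [-3.141, 0.001, 0.129]
wrist_force: [0.3, 1.1, -0.9]
finger_gap: 56.4
finger_force: 0.0
```

```bash
python3 - <<'E'
from meas import *
s=read_state();print(s['eef_pos'],s['eef_rot'],goto([488,-292.5,3],.13))
c=cam("wrist")
for z in(0,15,30):print(rect(c,"loupe",z,(488,-292)))
d=min(spot_in("loupe",c),key=lambda d:np.hypot(d["location"][0]-320,d["location"][1]-200));print(d["conf"],at(c,d["location"],15))
i=c["image"][130:290,200:440,::-1];cv2.imwrite("pics/c14.png",cv2.resize(i,None,fx=2.5,fy=2.5))
for n in("scene","side"):
    c=cam(n);cv2.imwrite(f"pics/{n}14.png",c["image"][:,:,::-1])
    print(n,"carton",rect(c,"black_carton",20,(549,-56)),"cup",rect(c,"cup",31,(549,-56)),"bottle",rect(c,"bottle",30,(629,-55)))
E
```

```text
[ 485.92397176 -292.13399155  109.80710514] [-3.14077793e+00  6.81852811e-04  1.29119056e-01] ([0.021, 0.007, 1.068], [-0.0, 0.0, -0.0])
[(0.7, [324.0, 197.0], [[484.1, -291.7], [42.2, 34.8], 8.3])]
[(0.7, [324.0, 197.0], [[488.3, -291.3], [40.0, 33.0], 8.3])]
[(0.7, [324.0, 197.0], [[492.5, -290.8], [37.8, 31.2], 8.3])]
0.6 [ 490.85948345 -293.33487767   15.        ]
scene carton [] cup [] bottle []
side carton [(0.49, [312.0, 211.0], [[544.7, -61.3], [60.8, 50.3], 2.1])] cup [(0.64, [309.0, 206.0], [[544.5, -56.2], [34.2, 23.0], 58.8])] bottle []
```

View pics/c14.png

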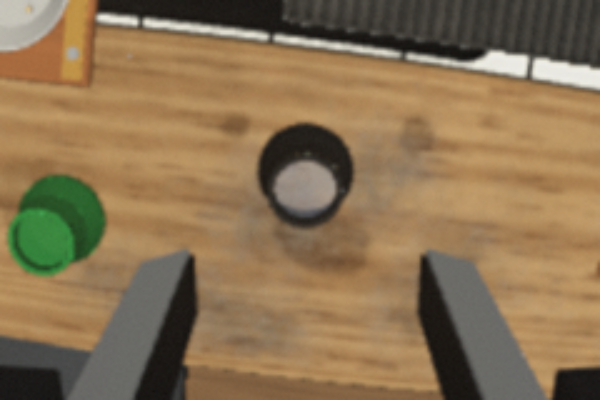

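The black loupe is at crop (306,175) and the green look-alike at (57,225). The black one is meant, and it stands centred between the fingers at (487,-292) mm.

Emit:
servo_tool(motion=[{"wx": 0,"wy": 0,"wz": 0,"dx": 0.015,"dy": 0,"dz": 0.6,"fingers": -0.2},{"wx": 0,"wy": 0,"wz": 0,"dx": 0.015,"dy": 0,"dz": 0.6,"fingers": -0.2}])

```text
clock: 24.0
eef_pos: [486.0, -290.4, 46.5]
eef_rot: [-3.138, 0.005, 0.131]
wrist_force: [0.1, -0.3, -0.4]
finger_gap: 56.5
finger_force: 0.0
```

Emit:
servo_tool(motion=[{"wx": 0,"wy": 0,"wz": 0,"dx": 0,"dy": 0,"dz": 0.3,"fingers": -0.2},{"wx": 0,"wy": 0,"wz": 0,"dx": 0,"dy": 0,"dz": 0.47,"fingers": -0.2},{"wx": 0,"wy": 0,"wz": 0,"dx": 0,"dy": 0,"dz": 0.47,"fingers": -0.2},{"wx": 0,"wy": 0,"wz": 0,"dx": 0,"dy": 0,"dz": 0.47,"fingers": 1},{"wx": 0,"wy": 0,"wz": 0,"dx": 0,"dy": 0,"dz": 0.47,"fingers": 1},{"wx": 0,"wy": 0,"wz": 0,"dx": 0,"dy": 0,"dz": 0.47,"fingers": 1},{"wx": 0,"wy": 0,"wz": 0,"dx": 0,"dy": 0,"dz": 0.47,"fingers": 1},{"wx": 0,"wy": 0,"wz": 0,"dx": 0,"dy": 0,"dz": 0.47,"fingers": 1}], newtons=12)

```text
clock: 24.8
eef_pos: [488.3, -292.0, 4.4]
eef_rot: [3.141, -0.001, 0.131]
wrist_force: [-0.2, 0.1, 7.2]
finger_gap: 34.8
finger_force: 12.4
```

```bash
python3 - <<'E'
from meas import *
s=read_state();print(s['eef_pos'],s['finger_gap'],s['finger_force'],goto([467,58.5,100],.13))
E
```

```text
[ 488.31958109 -291.95380162    4.4318407 ] 34.76784449834313 12.433606585400412 ([0.247, -3.501, -0.959], [0.0, -0.001, 0.0])
```

Emit:
servo_tool(motion=[{"wx": 0,"wy": 0,"wz": 0,"dx": 0,"dy": 0,"dz": -0.2,"fingers": 1},{"wx": 0,"wy": 0,"wz": 0,"dx": 0,"dy": 0,"dz": -0.6,"fingers": 1},{"wx": 0,"wy": 0,"wz": 0,"dx": 0,"dy": 0,"dz": -0.95,"fingers": 1},{"wx": 0,"wy": 0,"wz": 0,"dx": 0,"dy": 0,"dz": -0.95,"fingers": 1}])

```text
clock: 25.2
eef_pos: [489.6, -292.8, 103.4]
eef_rot: [3.136, -0.006, 0.131]
wrist_force: [0.2, -0.1, -0.7]
finger_gap: 34.9
finger_force: 11.7
```

Emit:
servo_tool(motion=[{"wx": 0,"wy": 0,"wz": 0,"dx": 0.06,"dy": -0.4,"dz": 0,"fingers": 1},{"wx": 0,"wy": 0,"wz": 0,"dx": 0.06,"dy": -0.87,"dz": 0,"fingers": 1}])

```text
clock: 25.4
eef_pos: [482.2, -204.2, 97.9]
eef_rot: [-3.142, 0.0, 0.129]
wrist_force: [1.2, 1.3, 0.4]
finger_gap: 34.9
finger_force: 11.7
```

Emit:
servo_tool(motion=[{"wx": 0,"wy": 0,"wz": 0,"dx": 0.06,"dy": -0.4,"dz": 0,"fingers": 1},{"wx": 0,"wy": 0,"wz": 0,"dx": 0.06,"dy": -0.87,"dz": 0,"fingers": 1}])

```text
clock: 25.6
eef_pos: [476.8, -116.2, 98.0]
eef_rot: [-3.142, 0.0, 0.13]
wrist_force: [0.7, 0.6, -0.9]
finger_gap: 34.7
finger_force: 11.7
```

Emit:
servo_tool(motion=[{"wx": 0,"wy": 0,"wz": 0,"dx": 0.06,"dy": -0.4,"dz": 0,"fingers": 1},{"wx": 0,"wy": 0,"wz": 0,"dx": 0.06,"dy": -0.87,"dz": 0,"fingers": 1}])

```text
clock: 25.8
eef_pos: [471.4, -29.1, 98.2]
eef_rot: [3.142, 0.0, 0.13]
wrist_force: [0.2, 0.0, -0.2]
finger_gap: 34.8
finger_force: 11.7
```

Emit:
servo_tool(motion=[{"wx": 0,"wy": 0,"wz": 0,"dx": 0.06,"dy": -0.4,"dz": 0,"fingers": 1},{"wx": 0,"wy": 0,"wz": 0,"dx": 0.06,"dy": -0.87,"dz": 0,"fingers": 1},{"wx": 0,"wy": 0,"wz": 0,"dx": 0.06,"dy": -0.87,"dz": 0,"fingers": 1},{"wx": 0,"wy": 0,"wz": 0,"dx": 0.06,"dy": -0.87,"dz": 0,"fingers": 1},{"wx": 0,"wy": 0,"wz": 0,"dx": 0.06,"dy": -0.87,"dz": 0,"fingers": 1}])

```text
clock: 26.3
eef_pos: [466.3, 55.8, 98.2]
eef_rot: [3.141, 0.0, 0.13]
wrist_force: [0.4, -0.4, 0.1]
finger_gap: 35.0
finger_force: 11.7
```

```bash
python3 - <<'E'
from meas import *
s=read_state();print(s['eef_pos'],s['finger_gap'],s['finger_force'],goto([468.5,58.5,4],.13))
c=cam("wrist");cv2.imwrite("pics/wrist15.png",c["image"][:,:,::-1]);print(rect(c,"loupe",s['eef_pos'][2]+20,(468,58)),rect(c,"holder",20,(548,59)))
E
```

```text
[466.27123411  55.77654094  98.22240364] 35.024049930913414 11.72934240748873 ([0.026, -0.024, 0.942], [0.0, 0.0, 0.0])
[(0.68, [323.0, 251.0], [[470.2, 55.6], [42.7, 30.6], 5.7])] [(0.6, [329.0, 108.0], [[549.7, 58.7], [24.4, 64.9], 2.9])]
```

View pics/wrist15.png

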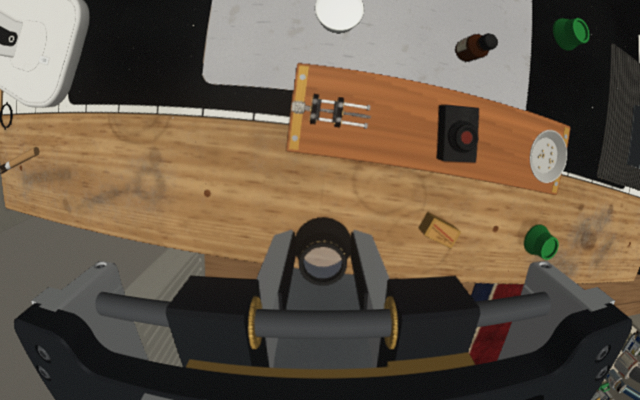

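The loupe is held upright at (323,250), the holder is at (335,110), and carton and cup are at (460,135) with the bottle behind at (475,48). Setting the loupe down.

Emit:
servo_tool(motion=[{"wx": 0,"wy": 0,"wz": 0,"dx": 0.02,"dy": -0.025,"dz": 0.45,"fingers": 1},{"wx": 0,"wy": 0,"wz": 0,"dx": 0.02,"dy": -0.025,"dz": 0.8,"fingers": 1},{"wx": 0,"wy": 0,"wz": 0,"dx": 0.02,"dy": -0.025,"dz": 0.9,"fingers": 1},{"wx": 0,"wy": 0,"wz": 0,"dx": 0.02,"dy": -0.025,"dz": 0.945,"fingers": 1},{"wx": 0,"wy": 0,"wz": 0,"dx": 0.02,"dy": -0.025,"dz": 0.945,"fingers": 1},{"wx": 0,"wy": 0,"wz": 0,"dx": 0.02,"dy": -0.025,"dz": 0.945,"fingers": 1}])

```text
clock: 27.05
eef_pos: [468.8, 59.0, 5.2]
eef_rot: [3.141, -0.002, 0.13]
wrist_force: [0.6, 0.5, 0.4]
finger_gap: 35.0
finger_force: 12.0
```

Emit:
servo_tool(motion=[{"wx": 0,"wy": 0,"wz": 0,"dx": 0,"dy": 0,"dz": 0,"fingers": -0.3},{"wx": 0,"wy": 0,"wz": 0,"dx": 0,"dy": 0,"dz": 0,"fingers": -0.3},{"wx": 0,"wy": 0,"wz": 0,"dx": 0,"dy": 0,"dz": 0,"fingers": -0.3},{"wx": 0,"wy": 0,"wz": 0,"dx": 0,"dy": 0,"dz": 0,"fingers": -0.3},{"wx": 0,"wy": 0,"wz": 0,"dx": 0,"dy": 0,"dz": -0.3,"fingers": -0.3},{"wx": 0,"wy": 0,"wz": 0,"dx": 0,"dy": 0,"dz": -0.8,"fingers": -0.3},{"wx": 0,"wy": 0,"wz": 0,"dx": 0,"dy": 0,"dz": -1,"fingers": -0.3},{"wx": 0,"wy": 0,"wz": 0,"dx": 0,"dy": 0,"dz": -1,"fingers": -0.3}])

```text
clock: 27.85
eef_pos: [469.3, 59.4, 106.8]
eef_rot: [3.141, -0.005, 0.131]
wrist_force: [-0.5, 0.3, -0.3]
finger_gap: 61.1
finger_force: 0.0
```

Emit:
servo_tool(motion=[{"wx": 0,"wy": 0,"wz": 0,"dx": -0.6,"dy": 0,"dz": -1,"fingers": -0.3},{"wx": 0,"wy": 0,"wz": 0,"dx": -0.6,"dy": 0,"dz": -1,"fingers": -0.3},{"wx": 0,"wy": 0,"wz": 0,"dx": -0.6,"dy": 0,"dz": -1,"fingers": -0.3},{"wx": 0,"wy": 0,"wz": 0,"dx": -0.6,"dy": 0,"dz": -1,"fingers": -0.3},{"wx": 0,"wy": 0,"wz": 0,"dx": -0.6,"dy": 0,"dz": -1,"fingers": -0.3}])

```text
clock: 28.35
eef_pos: [408.4, 51.4, 202.6]
eef_rot: [-3.141, 0.001, 0.131]
wrist_force: [-0.4, 0.6, -0.2]
finger_gap: 61.6
finger_force: 0.0
```

```bash
python3 - <<'E'
from meas import *
s=read_state();print(s['clock'],s['eef_pos'],s['finger_gap'],s['finger_force'])
c=cam("wrist");cv2.imwrite("pics/wrist16.png",c["image"][:,:,::-1])
for q,z,p in(("loupe",10,(468,58)),("holder",20,(548,59)),("black_carton",24,(549,-56)),("cup",37,(549,-56)),("bottle",30,(629,-56)),("pot",15,(640,64)),("gold_box",15,(455,-60))): print(q,rect(c,q,z,p))
E
```

```text
28.35 [408.37462717  51.42339675 202.58634252] 61.568168685995204 0.0
loupe [(0.95, [325.0, 133.0], [[467.6, 57.8], [33.7, 33.4], 7.6])]
holder [(0.89, [336.0, 64.0], [[548.9, 58.8], [25.8, 63.9], 1.4])]
black_carton [(0.8, [418.0, 78.0], [[548.9, -53.2], [51.4, 39.3], 7.8])]
cup [(0.71, [428.0, 81.0], [[545.7, -52.1], [27.2, 26.9], 7.8])]
bottle []
pot [(0.5, [336.0, 3.0], [[624.4, 61.6], [15.0, 35.6], 8.8])]
gold_box [(0.67, [416.0, 155.0], [[456.7, -59.2], [39.7, 18.8], 72.4])]
```

View pics/wrist16.png

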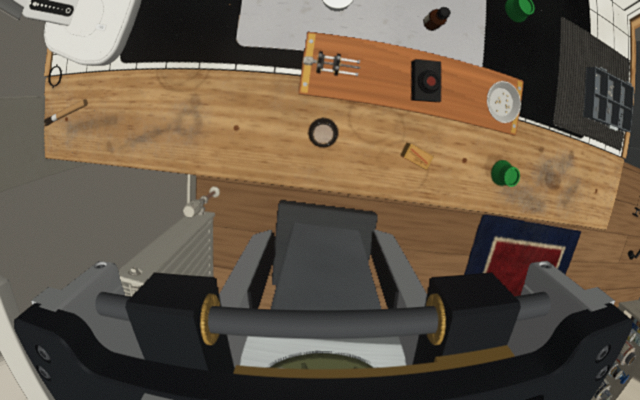

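The last view shows the loupe at (323,132) in front of the holder, the cup on the carton at (428,80), and the bottle standing behind at (437,18). The gripper is clear of everything, so I'm handing in.

```bash
python3 -c "
from cell import *
print(sign_off())"
```

```text
the job is handed in; nothing more can be done
None
```

The job is handed in at about 28.5 s of the 88 s allowed; `sign_off` returned no verdict. By my last measurements, the carton is within about 2 mm of the board's middle with the cup about 3 mm or less off its centre, the bottle about 80 mm behind, the loupe about 80 mm in front of the holder, and the robot was never near the pot or gold carton.

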